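# Strip the huller's roller shaft and set the marked roller under the hardness gauge

## Task

The sample huller's rubber rollers are due for a hardness check: slide the slackened stop collar off the free end of the shaft, then the brass thrust washer behind it, and drop both in the steel parts dish; slide every roller off the shaft and lay them end to end on the two rods of the gauge's carriage, the row pushed up tight against the carriage's steel end stop. Then slide the carriage by its black knob until the yellow band of the marked roller is right under the gauge's fixed tip, and let go. Do not knock the gauge head, and leave the other things on the desk where they are.

Things in the scene. Friction and masses are not known exactly. Their poses are not given: they have to be found in the camera images.
- shaft_stand: green cast bracket, fixed to the desk, holding the huller's shaft: a plain level steel bar, 12 mm thick, axis 110 mm above the desk, along own -y from a shoulder 30 mm from the origin to the free end at 208 mm. Origin on the desk under the bearing pillar. Under the shaft only a 14 mm foot plate, within 40 mm of the origin; bearing housing 144 mm high, belt pulley behind it 152 mm
- shaft_end (a point): centre of the shaft's free end, 110 mm above the desk; own -y points off the end. From here inward the shaft carries the collar, the washer, then two to four rollers in any order with gaps of 1 mm or more between them; all hang loosely on it and slide off
- collar: slackened stop collar on the shaft: blackened steel ring 28 mm in diameter, 14 mm wide, 15 mm bore, 40 g; its outer face about 17 mm from the shaft's end, its inner face about 11 mm from the washer; origin at its middle, own y = its axis
- washer: thrust washer on the shaft between the collar and the rollers: brass ring 34 mm in diameter, 8 mm thick, 15 mm bore, 50 g; free of the nearest roller by about 9 mm or more; origin at its middle, own y = its axis
- roller_marked: rubber hulling roller: dark brown rubber sleeve on an aluminium hub, a plain cylinder 44 mm in diameter and 26 mm wide with a 20 mm through bore, about 90 g; origin at its middle, own y axis = its axis (either way round). This one has a yellow painted band, 8 mm wide, round the middle of its width; always present
- roller_a: rubber hulling roller: dark brown rubber sleeve on an aluminium hub, a plain cylinder 44 mm in diameter and 26 mm wide with a 20 mm through bore, about 90 g; origin at its middle, own y axis = its axis (either way round). Plain; may be absent
- roller_b: rubber hulling roller: dark brown rubber sleeve on an aluminium hub, a plain cylinder 44 mm in diameter and 26 mm wide with a 20 mm through bore, about 90 g; origin at its middle, own y axis = its axis (either way round). Plain; may be absent
- roller_c: rubber hulling roller: dark brown rubber sleeve on an aluminium hub, a plain cylinder 44 mm in diameter and 26 mm wide with a 20 mm through bore, about 90 g; origin at its middle, own y axis = its axis (either way round). Plain; may be absent
- gauge_bed: roller hardness gauge, fixed to the desk: grey cast bed 110 mm wide, own y from +35 to -315 mm, with two rails. Origin on the desk below the carriage's end stop face at the load end. Column, arm and dial head (58 mm wide) stand at own y = -220 mm: the dial's front 11 mm in front (own -x) of the tip, column 85 mm behind it, arm 205 mm up
- indenter_tip (a point): the gauge's fixed pointed tip, straight above the line on which the rollers' axes travel, 111 mm above the desk, 6 mm above the tops of rollers lying in the cradle; axes as gauge_bed
- carriage (a joint): travel of the gauge's carriage in m: 0 at the load end (hard stop), growing to 0.225 as it goes along the bed's own -y, below the tip; rubs with about 3.5 N, stays where it is left; starts in the first 50 mm
- cradle_stop (a point): centre of the working face of the carriage's end stop (plate 36 mm wide, 12 mm thick, top 17 mm above this point), 83 mm above the desk, on the axis of rollers lying in the cradle; axes as gauge_bed. From the face the cradle runs 124 mm along own -y: two rods 10 mm thick, 28 mm apart, 23 mm below this point, on which rollers lie and slide, axes along own y. Beside the rods nothing is higher
- slide_knob (a point): middle of the carriage's black upright hand knob, a cylinder 22 mm in diameter, 62 to 96 mm above the desk, 98 mm in front (own -x) of the rods' middle line and 55 mm along own -y from the stop face; moves with the carriage
- parts_dish: round open parts dish of bare steel, loose, 110 mm wide at the rim, 30 mm high, wall 3 mm; origin at the centre of its underside
- scrub_brush: turquoise scrubbing brush, 85 mm long (own y), 30 mm wide and 55 mm high, bystander; origin under its middle
- brass_weight: brass check weight, 25 mm wide and 27 mm high, bystander; origin under its middle
- brass_weight_2: brass check weight, 20 mm wide and 21 mm high, bystander; origin under its middle
- tape_roll: roll of masking tape lying flat, 92 mm wide and 25 mm high, bystander; origin under its middle
Mind the look-alikes: they are no part of the job. What is shaped like the roller_c but blue, green or red is not meant.

How it is judged:
By the outcome, as a careful person would: the job done as asked, in the order asked, and still so for the second after the job is handed in, with the robot touching nothing.
Of roller_a, roller_b, roller_c only 1 to 3 are there at a start; the rules pass over those that are not, and their reading is None.
At some moment in a run one of parts_dish may be knocked a few centimetres aside while the robot is not near it.
It also fails if it takes over 210 s, if anything falls off the work surface, if the arm or the gripper's body presses on something with over 40 N, if the wrist force passes 120 N, or if a joint passes its speed limit or range.

## Robot

A 6-joint arm with a two-finger parallel gripper is mounted at the origin on a cart in front of the work surface, level with it; the furniture and walls round the work are solid. World frame = base frame: x ahead of the robot, y to its left, z up, the work surface at z = 0. Lengths are in mm, angles in degrees, forces in N, time in s.
With the tool pointing down it reaches from about 300 to 850 mm from the base axis. Payload 4.2 kg.
Tool frame: the origin (TCP) lies at the centre of the arm's flange, where the gripper is bolted on; the fingertips stand 191 mm ahead of it and the grasp point (between the pads) lies 172 mm ahead of it; y points along the fingers, x is the direction in which the jaws open and shut, and the axes are right-handed (so a half turn about y gives the same grasp; the last joint's range is limited). The gripper opens to 91 mm and grips with 3 to 60 N. Pads are 32 mm wide; open, the fingers measure 118 mm over their backs; the gripper's body (76 mm by 178 mm) begins 60 mm behind the grasp point.
Start: joints at [-1.146, 18.312, 89.639, -0, 72.044, -1.146], TCP at [574.998, 0.001, 404.776] pointing down, gripper open.
Joint ranges: [-177.97, 177.97], [-48.28, 115.42], [12.27, 149.76], [-77.06, 257.06], [2.81, 150.46], [-146.56, 146.56]. Speed limits (degrees/s): [147.25, 147.25, 180, 180, 180, 180].

## Interface

Orientations are given as [roll, pitch, yaw] about the fixed x, y, z axes, in that order (R = Rz(yaw) Ry(pitch) Rx(roll)).
In Python, from workcell import env gives the robot as it stands.
- The arm moves only by the tool carry_out, never from a script. Its argument "increments" is a list of rows, each a list of 3 entries, a list of its own where there are three numbers: the turn, a rotation vector about the tool's x, y, z in rad, then the shift along the tool's x, y, z in mm, then the closure, from 0 (fully open) to 1 (shut). In form: [[[wx, wy, wz], [dx, dy, dz], claw], ...]. A call has 1 to 10 rows; each row is the pose to reach, as a shift and turn from the pose commanded when the call began, along the tool's axes at that moment; what a row does not reach only later rows make up. A row lasts 1/12 s, in which the tool goes at most 41.7 mm and 7.16 degrees, less where a joint would pass 70% of its speed; a pose out of reach is approached as far as the arm can. A call with a gripper value outside its range is refused whole. The fingers move at their own pace and stop on an object; "force" is the grip in N (left out, the last holds). Time passes only in rows, so rows that repeat a pose let the fingers close. It gives the time, the measured TCP pose, the force and the opening at its end, in the units of the state.
- env.state(): the state, without advancing time (a new reading comes with each control period).
- env.grab_frame(name): name is "scene" or "side" or "wrist"; returns a dict with "frame" (480x640x3 uint8, blue, green, red), "z_map" (480x640 float32, mm along the optical axis (not along the pixel's ray), 0 where there is no reading), "camera_matrix" (3x3 intrinsics, pixels), "k1" (the pictures are not rectified: a ray, as slopes to the right and down, at radius r is drawn at 1 + k1 r^2 times it, then the intrinsics apply), "rvec" (rotation vector, rad) and "tvec" (3), from world to camera coordinates, as OpenCV has them; the wrist camera has in their place "hand_eye" (4x4, takes a point from camera to tool coordinates, whose origin is the TCP and whose axes are the tool frame's). Camera axes: x right, y down, z forward; pixel columns grow to the right and rows downward; lengths in mm; the calibration is good to about 2 mm. A picture is of the moment at which its call begins: read the wrist's pose just before it.
- env.job_done(): hands the job in, once; it reports no verdict.
The state is a dict: "time_s": time; "qpos": joint angles; "qvel": joint speeds; "effort": joint torques, N m; "ee_pos": TCP position; "ee_rot": TCP orientation; "force": force on the tool from outside, world axes, zero at the start; "torque": the same for the moment, N m; "gripper_width": finger opening in mm.
Only numpy, scipy, OpenCV 4.12 (cv2) and the standard library are available. Lean on these libraries where they do the work, as an engineer would, in place of code of your own. Each camera call takes 0.05 s, during which the arm holds its last target. There are 200 camera calls.

## Working session

There is one attempt and no reset: what is moved stays moved. The work goes in short steps, Python scripts to look and compute and a tool call to move; the robot and the scene stay as the last step left them, time stands still between calls to the robot, and variables do not carry over. Pictures are saved under pics/ and viewed, about 12 in all and at most 16, crops included, and the job is handed in when it is done.

Besides the shell and the picture viewer there is one more tool, called after ">>>" as name(argument=value, ...), one argument or row to a line, values as JSON. carry_out: Moves the arm, as the interface text tells. Its arguments: {"type":"object","properties":{"increments":{"type":"array","items":{"type":"array"}},"force":{"type":"number"}},"required":["increments"]}

```bash
ls; mkdir -p pics; cat > h.py <<'E'
import numpy as np, cv2
from scipy.spatial.transform import Rotation as R
from workcell import env
def grab(n):
    s=env.state(); f=env.grab_frame(n); f['s']=s; return f
def cam(f):
    """returns Rcw, origin: world = Rcw@c + o"""
    if 'hand_eye' in f:
        s=f['s']; T=np.eye(4); T[:3,:3]=R.from_euler('xyz',s['ee_rot'],degrees=True).as_matrix(); T[:3,3]=s['ee_pos']
        M=T@np.array(f['hand_eye']); return M[:3,:3],M[:3,3]
    r=cv2.Rodrigues(np.array(f['rvec'],float))[0]; return r.T,-r.T@np.array(f['tvec'],float).ravel()
def rays(f,uv):
    K=np.array(f['camera_matrix']); uv=np.atleast_2d(uv).astype(float)
    d=(uv-K[:2,2])/[K[0,0],K[1,1]]; u=d.copy()
    for _ in range(20): u=d/(1+f['k1']*(u**2).sum(1,keepdims=True))
    return np.c_[u,np.ones(len(u))]
def onplane(f,uv,z):
    Rc,o=cam(f); d=rays(f,uv)@Rc.T; return o+d*((z-o[2])/d[:,2])[:,None]
def pts(f,uv):
    uv=np.atleast_2d(uv).astype(int); Rc,o=cam(f); zz=f['z_map'][uv[:,1],uv[:,0]]
    return (rays(f,uv)*zz[:,None])@Rc.T+o
def cloud(f):
    v,u=np.mgrid[:480,:640]; return pts(f,np.c_[u.ravel(),v.ravel()]).reshape(480,640,3)
def proj(f,P):
    Rc,o=cam(f); c=(np.atleast_2d(P)-o)@Rc; s=c[:,:2]/c[:,2:]; s=s*(1+f['k1']*(s**2).sum(1,keepdims=True))
    K=np.array(f['camera_matrix']); return s*[K[0,0],K[1,1]]+K[:2,2]
E
python3 - <<'E'
from h import *
print(env.state())
for n in ('scene','side','wrist'):
    f=grab(n); cv2.imwrite(f'pics/{n}0.png',f['frame']); np.save(f'pics/{n}0.npy',cloud(f)); print(n,cam(f)[1],(f['z_map']>0).mean(),f['k1'])
E
```

```text
pics
{'time_s': 0.0, 'qpos': array([-1.14654941e+00,  1.83528351e+01,  8.97050137e+01, -1.13932949e-03,
        7.20461883e+01, -1.14737565e+00]), 'qvel': array([ 0.065205  , -0.0041607 , -0.04521457,  0.01935662, -0.00433736,
        0.01040573]), 'effort': array([-5.01459035e-04, -4.12465632e+01, -2.31973493e+01,  7.28826877e-02,
        4.58198413e-02, -1.41870069e-04]), 'ee_pos': array([ 5.74839572e+02, -5.12413435e-03,  4.03917455e+02]), 'ee_rot': array([-8.99989997e+01,  1.04037952e-01,  1.17932823e-03]), 'force': array([ 0.26462666, -0.75045579, -0.27523059]), 'torque': array([ 0.0434085 ,  0.00807621, -0.04513146]), 'gripper_width': 91.06974420055647}
scene [197.69595898 707.36908797 948.52343668] 0.9960611979166667 0.0029633878986037626
side [  327.35497131 -1134.81987911   665.74007491] 0.995869140625 -0.11215178670469697
wrist [575.11165251  65.53518889 383.65030453] 0.9935872395833333 -0.0017121813381827718
```

View pics/scene0.png

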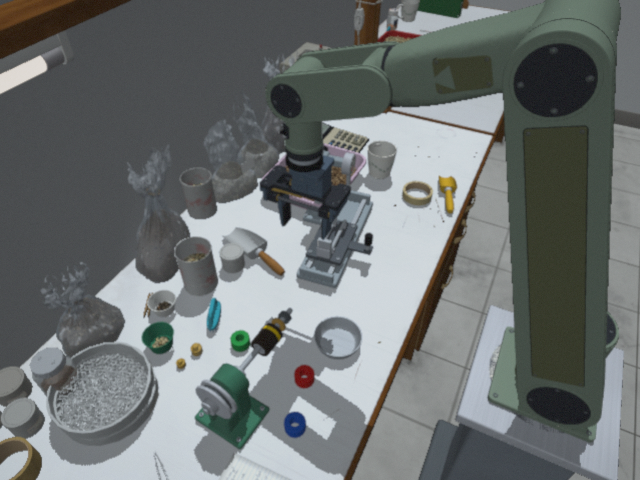

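View pics/side0.png

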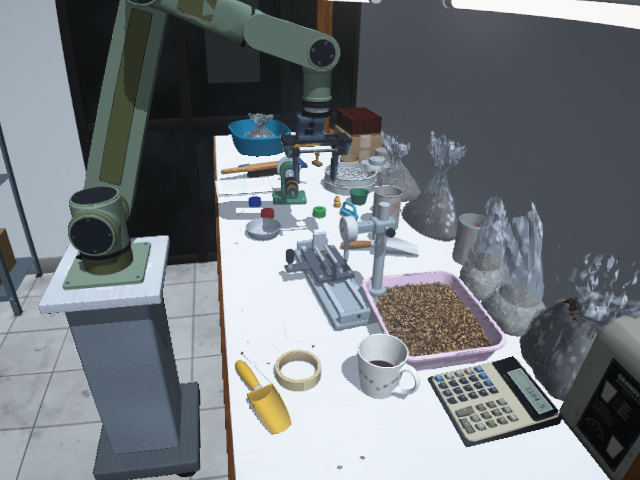

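```bash
python3 - <<'E'
from h import *
im=cv2.imread('pics/scene0.png')
a=cv2.resize(im[290:450,180:310],None,fx=3,fy=3,interpolation=cv2.INTER_CUBIC); b=cv2.resize(im[130:290,260:390],None,fx=3,fy=3,interpolation=cv2.INTER_CUBIC)
cv2.imwrite('pics/c1.png',np.hstack([a,b]))
C=np.load('pics/scene0.npy'); S=np.load('pics/side0.npy')
# desk height check
for (n,A) in (('scene',C),('side',S)):
    m=(A[...,0]>350)&(A[...,0]<750)&(abs(A[...,1])<450)&(abs(A[...,2])<8); print(n,np.median(A[m][:,2]),m.sum())
for p in [(290,312),(283,318),(277,324),(268,332),(258,345),(248,358),(338,338),(369,239),(330,228),(240,340),(305,375),(295,424),(215,314),(181,363),(196,348)]:
    print(p,C[p[1],p[0]].round(0))
E
```

```text
scene 0.568959338415084 34775
side -2.1636483570385394 14672
(290, 312) [536. 153. 110.]
(283, 318) [540. 177. 115.]
(277, 324) [543. 196. 115.]
(268, 332) [545. 229. 127.]
(258, 345) [550. 261. 120.]
(248, 358) [553. 294. 117.]
(338, 338) [443. 100.   3.]
(369, 239) [ 475. -156.   87.]
(330, 228) [521. -14. 223.]
(240, 340) [645. 204.   1.]
(305, 375) [469. 217.   0.]
(295, 424) [437. 324.  -2.]
(215, 314) [728. 179.  22.]
(181, 363) [723. 319.  14.]
(196, 348) [714. 275.  19.]
```

View pics/c1.png

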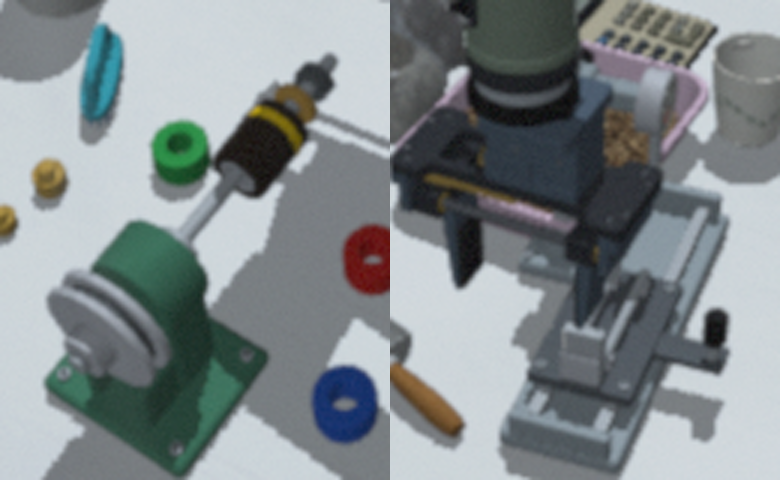

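>>> carry_out(
  increments=[
    [[0, 0, 0], [-10, 0, 35], 0],
    [[0, 0, 0], [-20, 0, 70], 0],
    [[0, 0, 0], [-30, 0, 105], 0],
    [[0, 0, 0], [-30, 0, 120], 0],
    [[0, 0, 0], [-30, 0, 120], 0],
    [[0, 0, 0], [-30, 0, 120], 0],
  ],
)

```text
time_s: 0.65
ee_pos: [544.9, 120.5, 404.5]
ee_rot: [-90.0, 0.0, 0.1]
force: [-0.4, -0.0, 0.3]
gripper_width: 90.9
```

```bash
python3 - <<'E'
from h import *
f=grab('wrist'); s=f['s']; print(s['time_s'],s['ee_pos'],s['ee_rot'],cam(f)[0].round(2).tolist())
cv2.imwrite('pics/wA.png',f['frame']); np.save('pics/wA.npy',cloud(f))
E
```

```text
0.65 [544.85578445 120.54877525 404.54740726] [-9.00416328e+01  1.28673669e-02  1.14650391e-01] [[1.0, 0.0, 0.0], [0.0, -0.97, -0.24], [0.0, 0.24, -0.97]]
```

>>> carry_out(
  increments=[
    [[0, 0, 0], [0, 0, -40], 0],
    [[0, 0, 0], [0, 0, -80], 0],
    [[0, 0, 0], [0, 0, -120], 0],
    [[0, 0, 0], [0, 0, -160], 0],
    [[0, 0, 0], [0, 0, -200], 0],
    [[0, 0, 0], [0, 0, -240], 0],
    [[0, 0, 0], [-10, 0, -280], 0],
    [[0, 0, 0], [-20, 0, -300], 0],
    [[0, 0, 0], [-20, 0, -300], 0],
    [[0, 0, 0], [-20, 0, -300], 0],
  ],
)

```text
time_s: 1.53
ee_pos: [524.2, -182.2, 404.6]
ee_rot: [-90.0, 0.0, -0.3]
force: [0.0, -0.2, -0.0]
gripper_width: 91.1
```

```bash
python3 - <<'E'
from h import *
f=grab('wrist'); s=f['s']; print(s['time_s'],s['ee_pos'],s['ee_rot'])
cv2.imwrite('pics/wB.png',f['frame']); np.save('pics/wB.npy',cloud(f))
f=grab('scene'); cv2.imwrite('pics/sB.png',f['frame']); np.save('pics/sB.npy',cloud(f))
E
```

```text
1.5333 [ 524.20637511 -182.20402389  404.59869069] [-8.99796705e+01  1.20869816e-02 -2.61954015e-01]
```

View pics/wA.png

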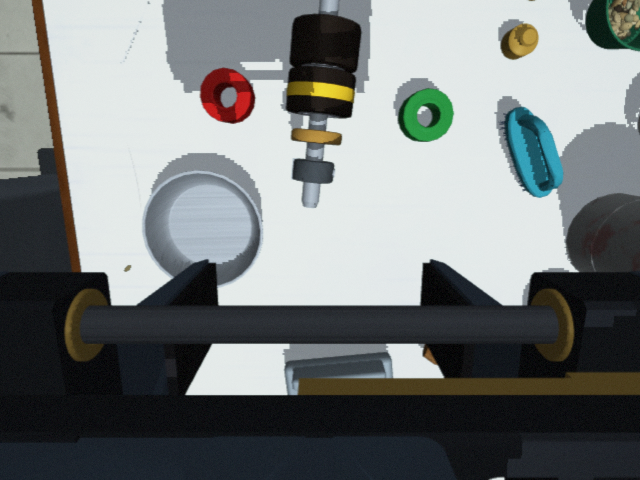

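View pics/wB.png

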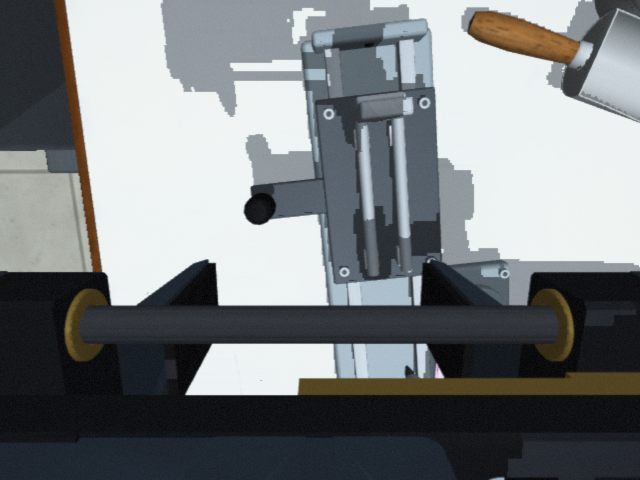

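```bash
cat > m.py <<'E'
from h import *
A=np.load('pics/wA.npy'); im=cv2.imread('pics/wA.png'); 
m=(A[...,2]>96)&(A[...,2]<140)&(abs(A[...,0]-545)<60)&(A[...,1]>100)&(A[...,1]<330); m[260:]=0
P=A[m]; col=im[m].astype(int)
# centerline per y bin
yb=np.arange(140,330,3); c=[]
for y in yb:
    q=P[(abs(P[:,1]-y)<1.5)]
    if len(q)>5: c.append((y,(q[:,0].min()+q[:,0].max())/2,np.ptp(q[:,0]),q[:,2].max(),len(q)))
c=np.array(c); print(c.round(1).tolist())
for n in('sB',):
    S=np.load('pics/sB.npy'); mm=(S[...,2]>96)&(S[...,2]<140)&(abs(S[...,0]-545)<60)&(S[...,1]>100)&(S[...,1]<330)
    Q=S[mm]; print('scene');print([(y,*(np.array([q[:,0].min(),q[:,0].max(),q[:,2].max()]).round(1))) for y in range(144,340,4) for q in [Q[abs(Q[:,1]-y)<2]] if len(q)>3])
B=np.load('pics/wB.npy'); B[262:]=0
q=B[(B[...,2]>62)&(B[...,2]<68)&(B[...,0]>480)&(B[...,0]<650)]
for k in (B[...,2]>90)&(B[...,2]<106),: 
    t=B[k&(B[...,0]>430)&(B[...,0]<640)]; print('hi',t.shape); 
    for lo,hi in((430,490),(500,640)):
        u=t[(t[:,0]>lo)&(t[:,0]<hi)]; print(len(u),u.min(0).round(1),u.max(0).round(1),np.median(u,0).round(1),(cv2.minAreaRect(u[:,:2].astype(np.float32)) if len(u) else 0))
print('rods',len(q)); 
for y in range(-180,-20,10):
    u=q[abs(q[:,1]-y)<3]
    if len(u): print(y,len(u),u[:,0].min().round(1),u[:,0].max().round(1),np.sort(u[:,0])[::max(1,len(u)//6)].round(0))
E
python3 m.py
```

```text
[[146.0, 538.4, 9.6, 115.2, 39.0], [149.0, 538.7, 11.7, 117.3, 66.0], [152.0, 538.8, 11.6, 117.7, 85.0], [155.0, 539.5, 11.5, 117.1, 72.0], [158.0, 539.4, 11.6, 116.7, 87.0], [161.0, 543.9, 18.9, 119.8, 80.0], [164.0, 540.5, 28.6, 122.8, 147.0], [167.0, 540.7, 29.1, 123.2, 207.0], [170.0, 540.7, 29.0, 123.2, 203.0], [173.0, 540.8, 27.7, 123.4, 190.0], [176.0, 540.8, 27.6, 122.9, 186.0], [179.0, 537.1, 20.1, 117.4, 104.0], [182.0, 541.8, 12.0, 117.6, 89.0], [185.0, 542.2, 11.2, 117.4, 72.0], [188.0, 545.0, 28.1, 125.6, 163.0], [191.0, 542.8, 33.8, 126.3, 254.0], [194.0, 543.2, 32.9, 126.4, 232.0], [197.0, 537.9, 22.3, 124.7, 125.0], [200.0, 543.8, 11.8, 117.0, 84.0], [203.0, 550.7, 25.6, 117.4, 89.0], [206.0, 549.1, 34.5, 127.9, 332.0], [209.0, 544.7, 42.7, 129.6, 361.0], [212.0, 544.7, 44.1, 128.7, 343.0], [215.0, 545.5, 44.0, 128.7, 360.0], [218.0, 545.8, 44.3, 128.9, 357.0], [221.0, 545.8, 44.5, 128.7, 351.0], [224.0, 546.2, 43.3, 128.4, 351.0], [227.0, 546.4, 44.3, 128.7, 364.0], [230.0, 546.8, 43.3, 128.7, 307.0], [233.0, 547.0, 43.7, 127.7, 281.0], [236.0, 548.0, 43.2, 128.5, 46
[... 3527 characters left out ...]
21875, -91.62881469726562), (35.938377380371094, 12.129752159118652), 5.775810241699219)
rods 3010
-180 147 561.3 598.2 [561. 564. 567. 570. 592. 594. 597.]
-170 155 560.2 596.8 [560. 563. 566. 588. 591. 594. 597.]
-160 162 488.5 595.5 [488. 562. 565. 587. 590. 593.]
-150 152 482.4 595.1 [482. 561. 563. 566. 588. 591. 594.]
-140 171 556.6 593.8 [557. 560. 563. 565. 587. 590. 593.]
-130 173 555.6 592.7 [556. 559. 562. 564. 586. 589. 592.]
-120 171 554.6 591.3 [555. 558. 561. 563. 585. 588. 591.]
-110 176 553.7 591.0 [554. 557. 560. 562. 584. 587. 591.]
-100 161 552.7 589.7 [553. 556. 560. 582. 584. 586. 589.]
-90 8 552.2 553.2 [552. 552. 552. 552. 552. 552. 552. 553.]
-80 1 551.7 551.7 [552.]
```

>>> carry_out(
  increments=[
    [[0, 0, 0], [2, 0, 38], 0],
    [[0, 0, 0], [4, 0, 76], 0],
    [[0, 0.02, 0], [6, 0, 114], 0],
    [[0, 0.04, 0], [8, 0, 152], 0],
    [[0, 0.06, 0], [10, 0, 190], 0],
    [[0, 0.08, 0], [12, 0, 228], 0],
    [[0, 0.1, 0], [14, 0, 266], 0],
    [[0, 0.1005, 0], [15.3, 0, 304], 0],
    [[0, 0.1005, 0], [15.3, 20, 335], 0],
    [[0, 0.1005, 0], [15.3, 50, 345], 0],
  ],
)

```text
time_s: 2.47
ee_pos: [540.5, 170.6, 357.2]
ee_rot: [-89.7, -0.4, -5.4]
force: [0.2, -0.3, -0.2]
gripper_width: 91.6
```

>>> carry_out(
  increments=[
    [[0, 0, 0], [0, 0, 0], 0],
    [[0, 0, 0], [0, 0, 0], 0],
    [[0, 0, 0], [0, 0, 0], 0],
  ],
)

```text
time_s: 2.72
ee_pos: [540.5, 165.2, 355.8]
ee_rot: [-90.0, -0.1, -5.7]
force: [1.2, 0.2, 0.9]
gripper_width: 91.2
```

```bash
python3 - <<'E'
from h import *
f=grab('wrist'); s=f['s']; print(s['time_s'],s['ee_pos'],s['ee_rot'],s['force'])
A=cloud(f); 
np.save('pics/wC.npy',A); cv2.imwrite('pics/wC.png',f['frame'])
g=grab('wrist');print(g['s']['ee_pos'],g['s']['ee_rot'])
E
```

```text
2.7167 [540.46769787 165.18054617 355.77910153] [-8.99955022e+01 -7.39382276e-02 -5.71481968e+00] [1.18446265 0.17846616 0.89751626]
[540.68349421 164.71177625 356.33600268] [-89.96077432  -0.14686091  -5.77294983]
```

>>> carry_out(
  increments=[
    [[0, 0, 0], [0, 30, 0], 0],
    [[0, 0, 0], [0, 55, 0], 0],
    [[0, 0, 0], [0, 74, 0], 0],
    [[0, 0, 0], [0, 74, 0], 0],
    [[0, 0, 0], [0, 74, 0], 0.5],
    [[0, 0, 0], [0, 74, 0], 1],
    [[0, 0, 0], [0, 74, 0], 1],
    [[0, 0, 0], [0, 74, 0], 1],
    [[0, 0, 0], [0, 74, 0], 1],
    [[0, 0, 0], [0, 74, 0], 1],
  ],
  force=15,
)

```text
time_s: 3.65
ee_pos: [540.4, 165.1, 281.5]
ee_rot: [-90.0, -0.1, -5.8]
force: [0.1, -0.3, 0.1]
gripper_width: 53.8
```

>>> carry_out(
  increments=[
    [[0, 0, 0], [0, 0, 0], 1],
    [[0, 0, 0], [0, 0, 0], 1],
    [[0, 0, 0], [0, 0, 0], 1],
  ],
)

```text
time_s: 3.9
ee_pos: [540.3, 165.0, 280.8]
ee_rot: [-90.0, -0.0, -5.8]
force: [0.4, 0.0, 0.1]
gripper_width: 34.1
```

>>> carry_out(
  increments=[
    [[0, 0, 0], [0, 0, 0], 1],
    [[0, 0, 0], [0, 0, 0], 1],
    [[0, 0, 0], [0, 0, 0], 1],
  ],
)

```text
time_s: 4.15
ee_pos: [540.3, 165.0, 280.7]
ee_rot: [-90.0, 0.0, -5.8]
force: [-0.4, -0.3, 0.7]
gripper_width: 26.9
```

>>> carry_out(
  increments=[
    [[0, 0, 0], [0, -0.8, 0], 1],
    [[0, 0, 0], [0, -1.5, 0], 1],
    [[0, 0, 0], [0, -1.5, -8], 1],
    [[0, 0, 0], [0, -1.5, -16], 1],
    [[0, 0, 0], [0, -1.5, -24], 1],
    [[0, 0, 0], [0, -1.5, -32], 1],
    [[0, 0, 0], [0, -1.5, -42], 1],
    [[0, 0, 0], [0, -1.5, -52], 1],
    [[0, 0, 0], [0, -1.5, -65], 1],
    [[0, 0, 0], [0, -1.5, -65], 1],
  ],
)

```text
time_s: 4.98
ee_pos: [533.4, 98.0, 282.2]
ee_rot: [-90.1, 0.0, -5.9]
force: [-0.2, -1.1, -0.8]
gripper_width: 26.5
```

```bash
cat > dish.py <<'E'
from h import *
f=grab('scene'); A=cloud(f); cv2.imwrite('pics/sD.png',f['frame']); np.save('pics/sD.npy',A)
# dish rim: points with z 18..34 in region of the desk in front
m=(A[...,2]>20)&(A[...,2]<35)&(A[...,0]>350)&(A[...,0]<580)&(A[...,1]>20)&(A[...,1]<190)
n,l,st,_=cv2.connectedComponentsWithStats(m.astype(np.uint8))
for i in range(1,n):
    if st[i,4]>60:
        P=A[l==i][:,:2].astype(np.float32); print(st[i,4],cv2.minEnclosingCircle(P), cv2.fitEllipse(P)[0])
E
python3 dish.py; python3 -c "
from h import *
print(env.state()['ee_pos'],env.state()['gripper_width'],env.state()['force'])
B=np.load('pics/wA.npy');m=(B[...,2]>20)&(B[...,2]<35)&(B[...,0]>350)&(B[...,0]<500)&(B[...,1]>20)&(B[...,1]<190);m[255:]=0
print(cv2.minEnclosingCircle(B[m][:,:2].astype(np.float32)))"
```

```text
427 ((441.0356140136719, 110.14260864257812), 56.36847686767578) (440.6761779785156, 111.71134948730469)
[533.62899693  98.93877699 282.30726109] 26.571735896816243 [ 0.24096593  0.04421513 -0.61600541]
((439.4841613769531, 111.10050201416016), 54.761756896972656)
```

>>> carry_out(
  increments=[
    [[0, 0, 0], [-35, 0, 0], 1],
    [[0, 0, 0], [-70, 0, 2], 1],
    [[0, 0, 0], [-94, 10, 5], 1],
    [[0, 0, 0], [-94.8, 40, 5], 1],
    [[0, 0, 0], [-94.8, 70, 5], 1],
    [[0, 0, 0], [-94.8, 81, 5], 1],
    [[0, 0, 0], [-94.8, 81, 5], 1],
    [[0, 0, 0], [-94.8, 81, 5], 0.55],
    [[0, 0, 0], [-94.8, 81, 5], 0.55],
    [[0, 0, 0], [-94.8, 81, 5], 0.55],
  ],
)

```text
time_s: 5.87
ee_pos: [440.7, 115.0, 202.4]
ee_rot: [-89.9, -0.2, -5.8]
force: [0.1, -0.1, 0.7]
gripper_width: 40.5
```

>>> carry_out(
  increments=[
    [[0, 0, 0], [0, 0, 0], 0.55],
    [[0, 0, 0], [0, 0, 0], 0.55],
    [[0, 0, 0], [0, -20, 0], 0.55],
    [[0, 0, 0], [0, -50, 0], 0.5],
    [[0, 0, 0], [0, -85, 0], 0.4],
    [[0, 0, 0], [0, -120, 0], 0.4],
    [[0, 0, 0], [0, -150, 0], 0.4],
    [[0, 0, 0], [0, -150, 0], 0.4],
  ],
)

```text
time_s: 6.53
ee_pos: [441.3, 115.1, 357.6]
ee_rot: [-89.7, -0.7, -5.8]
force: [0.8, 0.8, 1.3]
gripper_width: 54.9
```

```bash
python3 - <<'E'
from h import *
f=grab('wrist'); s=f['s']; print(s['time_s'],s['ee_pos'],s['ee_rot'],s['gripper_width'])
cv2.imwrite('pics/wD.png',f['frame'])
f=grab('scene'); cv2.imwrite('pics/sE.png',f['frame'])
a=cv2.resize(f['frame'][280:400,220:400],None,fx=2.6,fy=2.6); b=cv2.imread('pics/wD.png')[:260]; b=cv2.resize(b,None,fx=.73,fy=.73)
h=max(a.shape[0],b.shape[0]); o=np.zeros((a.shape[0]+b.shape[0],max(a.shape[1],b.shape[1]),3),np.uint8); o[:a.shape[0],:a.shape[1]]=a; o[a.shape[0]:,:b.shape[1]]=b
cv2.imwrite('pics/v1.png',o)
E
```

```text
6.5333 [441.34653568 115.12435078 357.57951294] [-89.7436682   -0.73830741  -5.76661362] 54.871570165886105
```

View pics/v1.png

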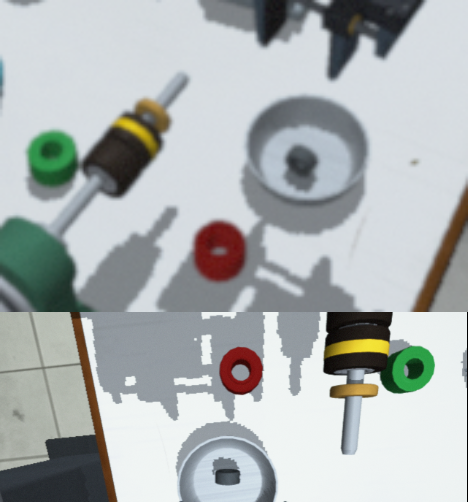

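>>> carry_out(
  increments=[
    [[0, 0, 0], [30, 0, 25], 0.2],
    [[0, 0, 0], [60, 0, 50], 0.2],
    [[0, 0, 0], [94.7, 0, 79.9], 0.2],
    [[0, 0, 0], [94.7, 0, 79.9], 0.2],
    [[0, 0, 0], [94.7, 0, 79.9], 0.2],
    [[0, 0, 0], [94.7, 0, 79.9], 0.2],
  ],
)

```text
time_s: 7.13
ee_pos: [541.5, 184.6, 349.2]
ee_rot: [-90.1, 0.3, -5.7]
force: [0.1, -0.9, -0.2]
gripper_width: 73.0
```

>>> carry_out(
  increments=[
    [[0, 0, 0], [0, 30, 0], 0.2],
    [[0, 0, 0], [0, 60, 0], 0.2],
    [[0, 0, 0], [0, 70.8, 0], 0.2],
    [[0, 0, 0], [0, 70.8, 0], 0.2],
    [[0, 0, 0], [0, 70.8, 0], 1],
    [[0, 0, 0], [0, 70.8, 0], 1],
    [[0, 0, 0], [0, 70.8, 0], 1],
    [[0, 0, 0], [0, 70.8, 0], 1],
    [[0, 0, 0], [0, 70.8, 0], 1],
    [[0, 0, 0], [0, 70.8, 0], 1],
  ],
)

```text
time_s: 7.97
ee_pos: [542.3, 184.8, 281.1]
ee_rot: [-90.0, -0.1, -5.8]
force: [0.2, 0.8, 0.4]
gripper_width: 36.1
```

>>> carry_out(
  increments=[
    [[0, 0, 0], [0, 0, 0], 1],
    [[0, 0, 0], [0, 0, 0], 1],
    [[0, 0, 0], [0, 0, 0], 1],
  ],
)

```text
time_s: 8.22
ee_pos: [542.3, 184.9, 280.8]
ee_rot: [-90.0, -0.0, -5.8]
force: [-0.5, -0.3, 3.2]
gripper_width: 32.2
```

>>> carry_out(
  increments=[
    [[0, 0, 0], [0, -1.5, 0], 1],
    [[0, 0, 0], [0, -1.5, -8], 1],
    [[0, 0, 0], [0, -1.5, -16], 1],
    [[0, 0, 0], [0, -1.5, -25], 1],
    [[0, 0, 0], [0, -1.5, -34], 1],
    [[0, 0, 0], [0, -1.5, -43], 1],
    [[0, 0, 0], [0, -1.5, -52], 1],
    [[0, 0, 0], [0, -1.5, -62], 1],
    [[0, 0, 0], [0, -1.5, -75], 1],
    [[0, 0, 0], [0, -1.5, -85], 1],
  ],
)

```text
time_s: 9.05
ee_pos: [533.4, 98.8, 282.0]
ee_rot: [-90.0, 0.0, -5.8]
force: [0.3, -0.3, -0.8]
gripper_width: 32.4
```

```bash
python3 dish.py; python3 -c "
from h import *
print(env.state()['ee_pos'],env.state()['gripper_width'],env.state()['force'])"
```

```text
433 ((441.2621765136719, 110.03072357177734), 56.76092529296875) (440.6336975097656, 111.63861083984375)
75 ((441.59808349609375, 123.64320373535156), 15.393322944641113) (440.3809509277344, 121.08585357666016)
[533.22304068  97.59975483 281.95734278] 32.21998992508454 [-0.35908603 -1.18144644 -0.90134655]
```

>>> carry_out(
  increments=[
    [[0, 0, 0], [-35, 0, -6], 1],
    [[0, 0, 0], [-70, 0, -12], 1],
    [[0, 0, 0], [-92, 10, -14.8], 1],
    [[0, 0, 0], [-92.7, 40, -14.8], 1],
    [[0, 0, 0], [-92.7, 65, -14.8], 1],
    [[0, 0, 0], [-92.7, 73, -14.8], 1],
    [[0, 0, 0], [-92.7, 73, -14.8], 1],
    [[0, 0, 0], [-92.7, 73, -14.8], 0.53],
    [[0, 0, 0], [-92.7, 73, -14.8], 0.53],
    [[0, 0, 0], [-92.7, 73, -14.8], 0.53],
  ],
)

```text
time_s: 9.93
ee_pos: [440.8, 94.9, 210.1]
ee_rot: [-90.0, -0.2, -5.8]
force: [0.2, -0.4, 0.5]
gripper_width: 43.0
```

>>> carry_out(
  increments=[
    [[0, 0, 0], [0, 0, 0], 0.53],
    [[0, 0, 0], [0, 0, 0], 0.53],
    [[0, 0, 0], [0, -20, 0], 0.53],
    [[0, 0, 0], [0, -50, 0], 0.5],
    [[0, 0, 0], [0, -85, 0], 0.4],
    [[0, 0, 0], [0, -120, 0], 0.3],
    [[0, 0, 0], [0, -142, 0], 0.2],
    [[0, 0, 0], [0, -142, 0], 0.2],
    [[0, 0, 0], [0, -142, 0], 0.2],
  ],
)

```text
time_s: 10.68
ee_pos: [439.9, 94.8, 352.3]
ee_rot: [-89.9, -0.2, -5.8]
force: [-0.2, -0.9, 0.1]
gripper_width: 72.9
```

```bash
cat > look.py <<'E'
import sys
from h import *
f=grab('wrist'); s=f['s']; print(s['time_s'],s['ee_pos'],s['ee_rot'],s['gripper_width'],s['force'])
np.save('pics/wL.npy',cloud(f)); w=f['frame'][:265]
f=grab('scene'); np.save('pics/sL.npy',cloud(f)); x0,x1,y0,y1=map(int,sys.argv[2:6])
a=f['frame'][y0:y1,x0:x1]; a=cv2.resize(a,None,fx=640/a.shape[1],fy=640/a.shape[1])
cv2.imwrite('pics/'+sys.argv[1],np.vstack([w,a])[:600])
E
python3 look.py v2.png 220 400 280 380
```

```text
10.6833 [439.9272636   94.82146106 352.25166105] [-89.94203405  -0.19811125  -5.75690297] 72.86492313010172 [-0.23842882 -0.85224956  0.1226759 ]
```

View pics/v2.png

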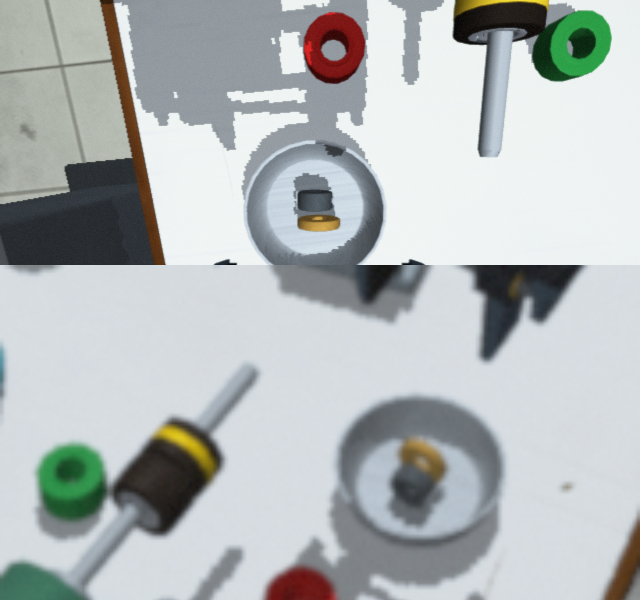

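```bash
python3 - <<'E'
from h import *
for n in('wA','wC'):
    A=np.load(f'pics/{n}.npy'); im=cv2.imread(f'pics/{n}.png'); h=cv2.cvtColor(im,cv2.COLOR_BGR2HSV)
    m=(A[...,2]>122)&(A[...,2]<132)&(abs(A[...,0]-546)<14)&(A[...,1]>200)&(A[...,1]<290); m[255:]=0
    y=(h[...,0]>20)&(h[...,0]<35)&(h[...,1]>150)&(h[...,2]>90)&m
    ax=A-np.array([540.7,170,0]); d=np.array([.1003,.995,0]); s=ax@d
    print(n,'band',np.percentile(s[y],[2,50,98]).round(1),'all',np.percentile(s[m],[.5,99.5]).round(1)); print(np.histogram(s[m],bins=np.arange(30,100,2)))
E
```

```text
wA band [45.7 49.4 53.4] all [36.7 90.4]
(array([  0,   0,   0, 122, 151, 156, 147, 165, 161, 163, 158, 156, 162,
       161, 159, 150,  19, 110, 163, 159, 161, 157, 166, 160, 160, 162,
       149, 159, 163, 154,  46,   0,   0,   0]), array([30, 32, 34, 36, 38, 40, 42, 44, 46, 48, 50, 52, 54, 56, 58, 60, 62,
       64, 66, 68, 70, 72, 74, 76, 78, 80, 82, 84, 86, 88, 90, 92, 94, 96,
       98]))
wC band [45.8 49.4 53.3] all [37.1 90.7]
(array([  0,   0,   0, 107, 192, 198, 197, 205, 214, 208, 214, 212, 212,
       209, 212, 204,  45,  94, 210, 213, 233, 213, 217, 205, 215, 220,
       217, 219, 223, 198,  89,   0,   0,   0]), array([30, 32, 34, 36, 38, 40, 42, 44, 46, 48, 50, 52, 54, 56, 58, 60, 62,
       64, 66, 68, 70, 72, 74, 76, 78, 80, 82, 84, 86, 88, 90, 92, 94, 96,
       98]))
```

>>> carry_out(
  increments=[
    [[0, 0, 0], [25, 0, 33], 0.1],
    [[0, 0, 0], [50, 0, 66], 0.1],
    [[0, 0, 0], [75, 0, 99], 0.1],
    [[0, 0, 0], [92.7, 0, 128.1], 0.1],
    [[0, 0, 0], [92.7, 0, 128.1], 0.1],
    [[0, 0, 0], [92.7, 0, 128.1], 0.1],
    [[0, 0, 0], [92.7, 0, 128.1], 0.1],
    [[0, 0, 0], [92.7, 30, 128.1], 0.1],
    [[0, 0, 0], [92.7, 60, 128.1], 0.1],
    [[0, 0, 0], [92.7, 69, 128.1], 0.1],
  ],
)

```text
time_s: 11.62
ee_pos: [542.6, 211.1, 278.0]
ee_rot: [-90.2, 0.5, -5.8]
force: [-1.8, -0.6, -0.3]
gripper_width: 81.8
```

>>> carry_out(
  increments=[
    [[0, 0, 0], [0, 0, 0], 0.1],
    [[0, 0, 0], [0, 0, 0], 1],
    [[0, 0, 0], [0, 0, 0], 1],
    [[0, 0, 0], [0, 0, 0], 1],
    [[0, 0, 0], [0, 0, 0], 1],
    [[0, 0, 0], [0, 0, 0], 1],
    [[0, 0, 0], [0, 0, 0], 1],
    [[0, 0, 0], [0, 0, 0], 1],
    [[0, 0, 0], [0, 0, 0], 1],
  ],
  force=15,
)

```text
time_s: 12.37
ee_pos: [545.1, 213.1, 282.5]
ee_rot: [-90.0, -0.0, -5.8]
force: [-1.2, -0.7, 3.8]
gripper_width: 42.5
```

>>> carry_out(
  increments=[
    [[0, 0, 0], [0, -2, 0], 1],
    [[0, 0, 0], [0, -4, 0], 1],
    [[0, 0, 0], [0, -4, -8], 1],
    [[0, 0, 0], [0, -4, -18], 1],
    [[0, 0, 0], [0, -4, -30], 1],
    [[0, 0, 0], [0, -4, -44], 1],
    [[0, 0, 0], [0, -4, -58], 1],
    [[0, 0, 0], [0, -4, -72], 1],
    [[0, 0, 0], [0, -4, -86], 1],
    [[0, 0, 0], [0, -4, -100], 1],
  ],
)

```text
time_s: 13.2
ee_pos: [534.8, 111.7, 286.0]
ee_rot: [-90.0, -0.0, -5.8]
force: [-0.6, -0.5, -0.4]
gripper_width: 42.7
```

>>> carry_out(
  increments=[
    [[0, 0, 0], [0, 0, -15], 1],
    [[0, 0, 0], [0, -15, -25], 1],
    [[0, 0, 0], [0, -15, -25], 1],
    [[0, 0, 0], [0, -15, -25], 1],
  ],
)

```text
time_s: 13.53
ee_pos: [532.7, 87.8, 301.6]
ee_rot: [-90.0, -0.1, -5.9]
force: [-0.7, 0.7, -1.5]
gripper_width: 42.9
```

```bash
python3 look.py v3.png 200 400 180 290; python3 - <<'E'
from h import *
A=np.load('pics/sL.npy')
# other roller still in place?
m=(A[...,2]>122)&(A[...,2]<135)&(abs(A[...,0]-546)<20)&(A[...,1]>190)&(A[...,1]<290)
s=(A[m]-np.array([540.7,170,0]))@np.array([.1003,.995,0]); print(np.percentile(s,[1,99]))
# gauge head: high points near the tip
m=(A[...,2]>108)&(A[...,2]<260)&(A[...,1]<-220)&(A[...,1]>-420)&(A[...,0]>520)&(A[...,0]<760)
P=A[m]; print(len(P))
for z in range(105,260,10):
    q=P[abs(P[:,2]-z)<5]
    if len(q)>3: print(z,len(q),q.min(0).round(),q.max(0).round(),np.median(q,0).round())
E
```

```text
13.5333 [532.7191888   87.76651696 301.57529146] [-89.95227401  -0.12487343  -5.85271924] 42.89773874918301 [-0.73454957  0.72029615 -1.50498635]
[66.33813129 91.88759   ]
3
```

View pics/v3.png

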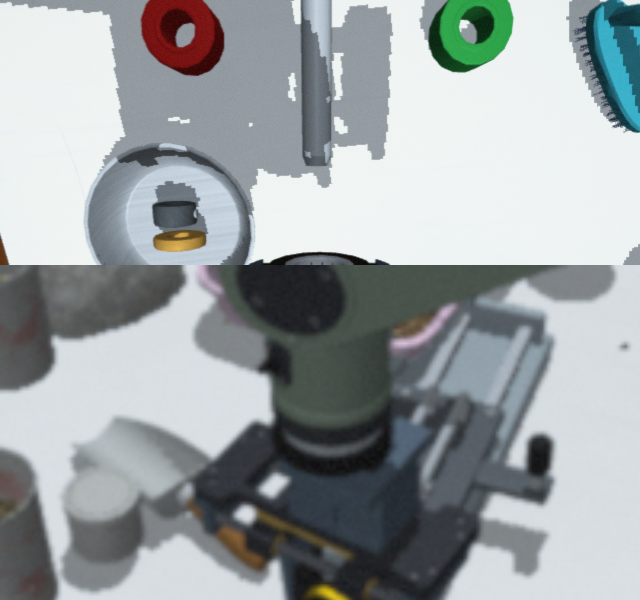

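>>> carry_out(
  increments=[
    [[0, 0, 0], [8, -10, -25], 1],
    [[0, -0.03, 0], [16, -19, -55], 1],
    [[0, -0.07, 0], [25, -19, -85], 1],
    [[0, -0.11, 0], [34, -19, -115], 1],
    [[0, -0.15, 0], [44, -19, -145], 1],
    [[0, -0.19, 0], [54, -19, -175], 1],
    [[0, -0.2026, 0], [61.4, -19, -198], 1],
    [[0, -0.2026, 0], [61.4, -19, -203.2], 1],
    [[0, -0.2026, 0], [61.4, -19, -203.2], 1],
    [[0, -0.2026, 0], [61.4, -19, -203.2], 1],
  ],
)

```text
time_s: 14.47
ee_pos: [573.0, -118.9, 319.3]
ee_rot: [-89.9, 0.1, 5.8]
force: [0.2, 0.4, -1.5]
gripper_width: 42.8
```

```bash
python3 - <<'E'
from h import *
f=grab('wrist'); s=f['s']; print(s['time_s'],s['ee_pos'],s['ee_rot'],s['gripper_width'])
B=cloud(f); im=f['frame']; cv2.imwrite('pics/wE.png',im)
B[262:]=0
t=B[(B[...,2]>92)&(B[...,2]<106)&(B[...,0]>530)&(B[...,0]<620)&(B[...,1]>-115)]
print(len(t),cv2.minAreaRect(t[:,:2].astype(np.float32)) if len(t)>5 else 0)
# bed end edges: bed points z 10..60
for lo,hi in((8,30),(30,50)):
    t=B[(B[...,2]>lo)&(B[...,2]<hi)&(B[...,0]>480)&(B[...,0]<660)&(B[...,1]>-110)&(B[...,1]<20)]
    print(lo,len(t),t.min(0).round(),t.max(0).round(),cv2.minAreaRect(t[:,:2].astype(np.float32)))
E
```

```text
14.4667 [ 572.99137137 -118.93057359  319.28537198] [-8.99237678e+01  7.33687716e-02  5.83974385e+00] 42.77509362306269
1744 ((570.3234252929688, -91.61553192138672), (35.821205139160156, 12.354548454284668), 5.905251502990723)
8 8457 [ 509. -110.    9.] [660.  -7.  30.] ((589.0326538085938, -64.01371765136719), (152.98805236816406, 98.91100311279297), 6.057703495025635)
30 10682 [ 519. -110.   30.] [620. -21.  50.] ((568.2623291015625, -69.83369445800781), (96.2287826538086, 89.9349365234375), 5.72362756729126)
```

>>> carry_out(
  increments=[
    [[0, 0, 0], [0, 20, 0], 1],
    [[0, 0, 0], [0, 40, 0], 1],
    [[0, 0, 0], [0, 52, 0], 1],
    [[0, 0, 0], [0, 57, 0], 1],
    [[0, 0, 0], [0, 60, 0], 1],
    [[0, 0, 0], [0, 61, 0], 1],
    [[0, 0, 0], [0, 61, 0], 1],
  ],
)

```text
time_s: 15.1
ee_pos: [573.4, -118.9, 259.9]
ee_rot: [-90.0, -0.1, 5.9]
force: [-0.7, -0.2, 1.1]
gripper_width: 42.6
```

>>> carry_out(
  increments=[
    [[0, 0, 0], [0, 0, 0], 0.38],
    [[0, 0, 0], [0, 0, 0], 0.38],
    [[0, 0, 0], [0, 0, 0], 0.38],
    [[0, 0, 0], [0, 0, 0], 0.38],
    [[0, 0, 0], [0, -20, 0], 0.38],
    [[0, 0, 0], [0, -50, 0], 0.38],
    [[0, 0, 0], [0, -80, 0], 0.38],
    [[0, 0, 0], [0, -100, 0], 0.3],
    [[0, 0, 0], [0, -100, 0], 0.3],
  ],
)

```text
time_s: 15.85
ee_pos: [574.2, -120.1, 364.1]
ee_rot: [-90.2, -0.6, 5.8]
force: [0.9, 0.3, 0.6]
gripper_width: 63.2
```

>>> carry_out(
  increments=[
    [[0, 0, 0], [0, 0, -40], 0.2],
    [[0, 0, 0], [0, 0, -70], 0.2],
    [[0, 0, 0], [0, 0, -70], 0.2],
    [[0, 0, 0], [0, 0, -70], 0.2],
  ],
)

```text
time_s: 16.18
ee_pos: [580.1, -190.6, 357.8]
ee_rot: [-89.9, 0.1, 5.7]
force: [-0.1, 0.9, 0.3]
gripper_width: 73.2
```

```bash
python3 look.py v4.png 250 400 170 280; cat > band.py <<'E'
from h import *
A=np.load('pics/wL.npy'); A[262:]=0
F=np.array([571.0,-97.6,83]); a=np.deg2rad(5.85); ex=np.array([np.cos(a),np.sin(a),0]); ey=np.array([-np.sin(a),np.cos(a),0])
d=A-F; X=d@ex; Y=d@ey; Z=A[...,2]
m=(Z>99)&(Z<108)&(abs(X)<15)&(Y<40)&(Y>-140)
print('top z>99 hist',[(int(b),int(n)) for b,n in zip(np.arange(-130,40,2),np.histogram(Y[m],np.arange(-130,42,2))[0]) if n])
m=(Z>75)&(Z<108)&(Y<-3)&(Y>-60)&(abs(X)<40); print('X range',np.percentile(X[m],[1,99]),'zmax',np.percentile(Z[m],99))
k=(Z>90)&(A[...,0]>440)&(A[...,0]<510)&(A[...,1]<-100); print('knob',cv2.minEnclosingCircle(A[k][:,:2].astype(np.float32)) if k.sum()>9 else 0)
t=A[(Z>92)&(Z<106)&(abs(X)<20)&(Y>-1)&(Y<40)]; print('stop',cv2.minAreaRect(t[:,:2].astype(np.float32)) if len(t)>9 else 0)
E
python3 band.py
```

```text
16.1833 [ 580.11070042 -190.60998489  357.84243784] [-8.99467577e+01  7.64998763e-02  5.70146797e+00] 73.2438623023192 [-0.10371309  0.89927715  0.32369146]
top z>99 hist [(-30, 44), (-28, 190), (-26, 153), (-24, 200), (-22, 187), (-20, 167), (-18, 206), (-16, 198), (-14, 185), (-12, 183), (-10, 192), (-8, 200), (-6, 192), (-4, 111), (0, 111), (2, 184), (4, 185), (6, 175), (8, 173), (10, 95)]
X range [-20.8562835   21.57296551] zmax 105.742047630631
knob ((479.5121154785156, -162.48226928710938), 10.97171688079834)
stop ((570.3707275390625, -91.68621826171875), (35.90529251098633, 12.34437084197998), 5.76774263381958)
```

View pics/v4.png

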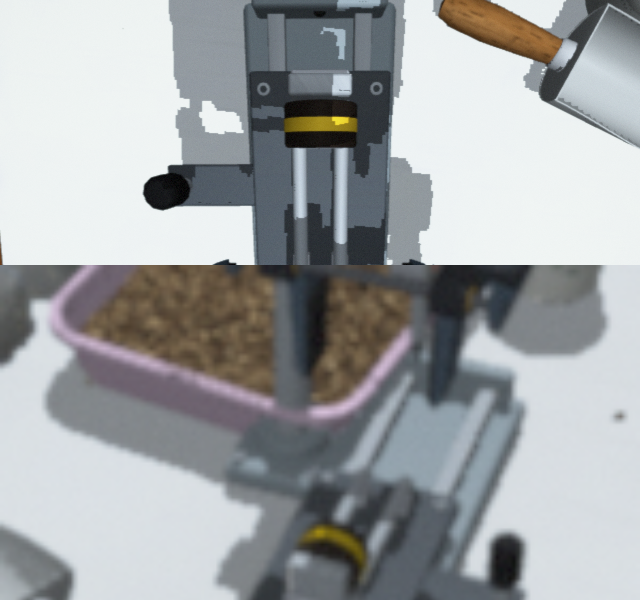

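>>> carry_out(
  increments=[
    [[0, 0, 0], [0, 0, 35], 0.1],
    [[0, 0, 0], [0, 0, 73], 0.1],
    [[0, 0, 0], [0, 0, 111], 0.1],
    [[0, 0, 0], [0, 0, 149], 0.1],
    [[0, 0, 0], [0, 0, 187], 0.1],
    [[0, 0, 0], [3, 0, 225], 0.1],
    [[0, 0, 0], [6, 0, 263], 0.1],
    [[0, 0, 0], [9, 0, 300], 0.1],
    [[0, 0, 0], [11.6, 0, 335], 0.1],
    [[0, 0, 0], [11.6, 0, 350], 0.1],
  ],
)

```text
time_s: 17.12
ee_pos: [555.0, 164.8, 358.7]
ee_rot: [-89.9, 0.0, 6.1]
force: [-0.3, 0.3, -0.5]
gripper_width: 81.9
```

>>> carry_out(
  increments=[
    [[0, 0.08, 0], [0, 0, 30], 0.1],
    [[0, 0.16, 0], [0, 0, 60], 0.1],
    [[0, 0.2026, 0], [0, 0, 81.4], 0.1],
    [[0, 0.2026, 0], [0, 0, 81.4], 0.1],
    [[0, 0.2026, 0], [0, 0, 81.4], 0.1],
    [[0, 0.2026, 0], [0, 0, 81.4], 0.1],
  ],
)

```text
time_s: 17.62
ee_pos: [547.3, 241.1, 358.7]
ee_rot: [-90.0, 0.0, -5.7]
force: [0.2, -0.4, -0.4]
gripper_width: 82.1
```

```bash
python3 - <<'E'
from h import *
s=env.state(); print(s['time_s'],s['ee_pos'],s['ee_rot'],s['gripper_width'])
f=grab('side'); A=cloud(f)
m=(A[...,2]>60)&(A[...,2]<280)&(A[...,1]<-180)&(A[...,1]>-420)&(A[...,0]>500)&(A[...,0]<760)
P=A[m]; cv2.imwrite('pics/sideF.png',f['frame'])
for z in range(65,260,10):
    q=P[abs(P[:,2]-z)<5]
    if len(q)>3: print(z,len(q),q.min(0).round(),q.max(0).round(),np.median(q,0).round())
f=grab('scene'); A=cloud(f); cv2.imwrite('pics/sF.png',f['frame'])
m=(A[...,2]>115)&(A[...,2]<135)&(abs(A[...,0]-546)<30)&(A[...,1]>190)&(A[...,1]<290)
print(np.percentile((A[m]-np.array([540.7,170,0]))@np.array([.1003,.995,0]),[1,99]))
E
```

```text
17.6167 [547.31375588 241.07060469 358.73242549] [-9.00480615e+01  2.92143072e-02 -5.66105694e+00] 82.1132800468151
65 105 [ 563. -286.   60.] [ 685. -180.   70.] [ 594. -216.   63.]
75 35 [ 662. -286.   71.] [ 684. -269.   80.] [ 669. -281.   75.]
85 33 [ 662. -287.   80.] [ 682. -272.   89.] [ 668. -282.   85.]
95 37 [ 662. -286.   90.] [ 684. -271.  100.] [ 669. -281.   94.]
105 37 [ 589. -287.  100.] [ 683. -271.  110.] [ 669. -281.  104.]
115 45 [ 588. -285.  110.] [ 682. -266.  120.] [ 667. -281.  115.]
125 46 [ 588. -287.  120.] [ 685. -271.  130.] [ 667. -281.  125.]
135 53 [ 584. -288.  130.] [ 683. -269.  140.] [ 663. -283.  135.]
145 59 [ 584. -288.  140.] [ 685. -269.  150.] [ 666. -282.  145.]
155 61 [ 584. -287.  150.] [ 684. -272.  160.] [ 664. -282.  155.]
165 61 [ 584. -288.  161.] [ 685. -270.  170.] [ 664. -283.  166.]
175 50 [ 580. -296.  170.] [ 684. -268.  180.] [ 666. -282.  175.]
185 63 [ 578. -307.  180.] [ 679. -262.  190.] [ 592. -284.  185.]
195 158 [ 577. -321.  190.] [ 697. -261.  200.] [ 625. -291.  196.]
205 260 [ 577. -322.  200.] [ 698. -260.  210.] [ 642. -291.  205.]
215 369 [ 577. -321.  210.] [ 698. -254.  220.] [ 650. -287.  215.]
225 142 [ 577. -306.  220.] [ 684. -265.  230.] [ 596. -291.  225.]
235 85 [ 580. -294.  230.] [ 682. -271.  240.] [ 603. -283.  232.]
245 43 [ 661. -286.  240.] [ 685. -270.  250.] [ 670. -282.  244.]
255 60 [ 660. -285.  250.] [ 684. -262.  256.] [ 671. -277.  254.]
[ 41.6709929  119.35512008]
```

>>> carry_out(
  increments=[
    [[0, 0, 0], [0, 30, 0], 0.1],
    [[0, 0, 0], [0, 60, 0], 0.1],
    [[0, 0, 0], [0, 77, 0], 0.1],
    [[0, 0, 0], [0, 77, 0], 0.1],
    [[0, 0, 0], [0, 77, 0], 1],
    [[0, 0, 0], [0, 77, 0], 1],
    [[0, 0, 0], [0, 77, 0], 1],
    [[0, 0, 0], [0, 77, 0], 1],
    [[0, 0, 0], [0, 77, 0], 1],
    [[0, 0, 0], [0, 77, 0], 1],
  ],
)

```text
time_s: 18.55
ee_pos: [548.0, 241.0, 282.7]
ee_rot: [-90.0, -0.1, -5.8]
force: [-0.0, -0.1, 0.6]
gripper_width: 45.0
```

>>> carry_out(
  increments=[
    [[0, 0, 0], [0, 0, 0], 1],
    [[0, 0, 0], [0, 0, 0], 1],
    [[0, 0, 0], [0, -4, 0], 1],
    [[0, 0, 0], [0, -4, -10], 1],
    [[0, 0, 0], [0, -4, -22], 1],
    [[0, 0, 0], [0, -4, -36], 1],
    [[0, 0, 0], [0, -4, -50], 1],
    [[0, 0, 0], [0, -4, -64], 1],
    [[0, 0, 0], [0, -4, -78], 1],
    [[0, 0, 0], [0, -4, -92], 1],
  ],
)

```text
time_s: 19.38
ee_pos: [538.4, 147.6, 286.0]
ee_rot: [-90.0, 0.0, -5.8]
force: [0.4, -0.0, -0.6]
gripper_width: 42.7
```

>>> carry_out(
  increments=[
    [[0, 0, 0], [0, 0, -14], 1],
    [[0, 0, 0], [0, 0, -30], 1],
    [[0, 0, 0], [0, 0, -50], 1],
    [[0, 0, 0], [0, -10, -62], 1],
    [[0, 0, 0], [0, -34, -62], 1],
    [[0, 0, 0], [0, -34, -62], 1],
    [[0, 0, 0], [0, -34, -62], 1],
  ],
)

```text
time_s: 19.97
ee_pos: [532.9, 87.3, 321.6]
ee_rot: [-89.9, -0.2, -5.8]
force: [-0.1, 0.8, -1.5]
gripper_width: 42.7
```

```bash
python3 dish.py; python3 -c "
from h import *
s=env.state(); print(s['time_s'],s['ee_pos'],s['ee_rot'],s['gripper_width'],s['force'])
A=np.load('pics/sD.npy');m=(A[...,2]>122)&(A[...,2]<135)&(abs(A[...,0]-548)<30)&(A[...,1]>160)&(A[...,1]<290);print('left on shaft',m.sum())"
```

```text
425 ((440.07635498046875, 110.03531646728516), 56.331207275390625) (440.6229553222656, 111.73207092285156)
121 ((442.7678527832031, 113.17588806152344), 20.664018630981445) (441.51397705078125, 112.68315124511719)
20.0167 [532.43168411  87.50635907 320.45569526] [-8.99712404e+01 -7.58727827e-02 -5.77324257e+00] 42.484559076047766 [-1.31906028  0.16001611 -0.89574202]
left on shaft 1
```

>>> carry_out(
  increments=[
    [[0, 0, 0], [8, 0, -30], 1],
    [[0, -0.03, 0], [16, 0, -62], 1],
    [[0, -0.07, 0], [26, 0, -95], 1],
    [[0, -0.11, 0], [36, 0, -128], 1],
    [[0, -0.15, 0], [46, 0, -162], 1],
    [[0, -0.19, 0], [57, 0, -195], 1],
    [[0, -0.2026, 0], [67.6, 0, -222], 1],
    [[0, -0.2026, 0], [67.6, 0, -232.7], 1],
    [[0, -0.2026, 0], [67.6, 0, -232.7], 1],
    [[0, -0.2026, 0], [67.6, 0, -232.7], 1],
  ],
)

```text
time_s: 20.85
ee_pos: [575.9, -150.1, 319.0]
ee_rot: [-89.9, 0.1, 5.8]
force: [-0.4, -0.3, -1.0]
gripper_width: 42.6
```

>>> carry_out(
  increments=[
    [[0, 0, 0], [0, 0, 0], 1],
    [[0, 0, 0], [0, 20, 0], 1],
    [[0, 0, 0], [0, 40, 0], 1],
    [[0, 0, 0], [0, 52, 0], 1],
    [[0, 0, 0], [0, 57, 0], 1],
    [[0, 0, 0], [0, 60, 0], 1],
    [[0, 0, 0], [0, 61, 0], 1],
    [[0, 0, 0], [0, 61, 0], 1],
  ],
)

```text
time_s: 21.52
ee_pos: [576.6, -149.7, 260.0]
ee_rot: [-90.0, -0.1, 5.9]
force: [-1.6, 0.9, 1.3]
gripper_width: 42.7
```

>>> carry_out(
  increments=[
    [[0, 0, 0], [0, 0, 0], 0.38],
    [[0, 0, 0], [0, 0, 0], 0.38],
    [[0, 0, 0], [0, 0, 0], 0.38],
    [[0, 0, 0], [0, 0, 0], 0.38],
    [[0, 0, 0], [0, -20, 0], 0.38],
    [[0, 0, 0], [0, -50, 0], 0.5],
    [[0, 0, 0], [0, -64, 0], 0.8],
    [[0, 0, 0], [0, -64, -20], 1],
    [[0, 0, 0], [0, -64, -38], 1],
    [[0, 0, 0], [0, -64, -38], 1],
  ],
)

```text
time_s: 22.35
ee_pos: [580.5, -190.8, 323.5]
ee_rot: [-90.1, -0.1, 5.7]
force: [-0.6, -0.0, -0.9]
gripper_width: 25.9
```

```bash
python3 look.py v5.png 250 400 170 280;python3 band.py
```

```text
22.35 [ 580.54761335 -190.75923119  323.51125513] [-90.13482324  -0.10296765   5.74443538] 25.87024635602923 [-0.62128277 -0.02538246 -0.87560147]
top z>99 hist [(-60, 65), (-58, 220), (-56, 229), (-54, 218), (-52, 230), (-50, 226), (-48, 223), (-46, 234), (-44, 241), (-42, 248), (-40, 243), (-38, 226), (-36, 232), (-34, 148), (-30, 49), (-28, 231), (-26, 233), (-24, 287), (-22, 243), (-20, 265), (-18, 269), (-16, 254), (-14, 284), (-12, 250), (-10, 280), (-8, 263), (-6, 281), (-4, 177), (-2, 1), (0, 178), (2, 246), (4, 223), (6, 255), (8, 226), (10, 139)]
X range [-20.51856696  21.48305349] zmax 105.65465563072756
knob ((479.57647705078125, -162.4768829345703), 10.97499942779541)
stop ((570.5643310546875, -91.78660583496094), (35.63026428222656, 12.189688682556152), 5.8809404373168945)
```

>>> carry_out(
  increments=[
    [[0, 0, 0], [0, 0, 0], 0.736],
    [[0, 0, 0], [0, 20, 0], 0.736],
    [[0, 0, 0], [0, 40, 0], 0.736],
    [[0, 0, 0], [0, 55, 0], 0.736],
    [[0, 0, 0], [0, 62, 0], 0.736],
    [[0, 0, 0], [0, 62, 0], 0.736],
    [[0, 0, 0], [0, 62, 5], 0.736],
    [[0, 0, 0], [0, 62, 10], 0.736],
    [[0, 0, 0], [0, 62, 13], 0.736],
    [[0, 0, 0], [0, 62, 15], 0.736],
  ],
)

```text
time_s: 23.28
ee_pos: [578.9, -172.8, 262.0]
ee_rot: [-90.0, -0.1, 5.9]
force: [-0.8, -1.2, 0.7]
gripper_width: 24.4
```

>>> carry_out(
  increments=[
    [[0, 0, 0], [0, 0, 1.2], 0.736],
    [[0, 0, 0], [0, 0, 2.4], 0.736],
    [[0, 0, 0], [0, 0, 3.6], 0.736],
    [[0, 0, 0], [0, 0, 4.8], 0.736],
    [[0, 0, 0], [0, 0, 6], 0.736],
    [[0, 0, 0], [0, 0, 7], 0.736],
    [[0, 0, 0], [0, 0, 8], 0.736],
    [[0, 0, 0], [0, 0, 9], 0.736],
    [[0, 0, 0], [0, 0, 9], 0.736],
    [[0, 0, 0], [0, 0, 9], 0.736],
  ],
)

```text
time_s: 24.12
ee_pos: [577.9, -164.8, 261.1]
ee_rot: [-90.0, -0.0, 5.9]
force: [0.8, -4.1, 0.9]
gripper_width: 24.2
```

```bash
python3 look.py v5.png 250 400 170 280;python3 band.py
```

```text
24.1167 [ 577.89049387 -164.75739047  261.1136511 ] [-9.00417838e+01 -2.91957444e-02  5.85394721e+00] 24.163263267303506 [ 0.80004128 -4.11407315  0.86421876]
top z>99 hist [(-44, 56), (-42, 394), (-40, 441), (-38, 432), (-36, 446), (-34, 441), (-32, 442), (-30, 449), (-28, 466), (-26, 424), (-24, 445), (-22, 472), (-20, 474), (-18, 480), (-16, 492), (-14, 506), (-12, 510), (-10, 511), (-8, 508), (-6, 545), (-4, 505), (-2, 501), (0, 351), (2, 424), (4, 446), (6, 503), (8, 524), (10, 454), (12, 194)]
X range [-20.10099807  21.13124115] zmax 105.67287290202951
knob ((479.39453125, -152.69570922851562), 6.441647529602051)
stop ((570.4105224609375, -91.32402038574219), (39.33329772949219, 14.259505271911621), 5.714023113250732)
```

>>> carry_out(
  increments=[
    [[0, 0, 0], [0, 0, -4], 0.736],
    [[0, 0, 0], [0, 0, -12], 0.736],
    [[0, 0, 0], [0, -20, -15], 0.736],
    [[0, 0, 0], [0, -50, -15], 0.736],
    [[0, 0, 0], [0, -85, -15], 0.736],
    [[0, 0, 0], [0, -120, -15], 0.736],
    [[0, 0, 0], [0, -140, -15], 0.736],
    [[0, 0, 0], [0, -140, -15], 0.736],
    [[0, 0, 0], [0, -140, -15], 0.736],
  ],
)

```text
time_s: 24.97
ee_pos: [579.2, -179.6, 401.8]
ee_rot: [-90.0, -0.1, 5.8]
force: [-1.0, 0.1, -1.3]
gripper_width: 24.2
```

```bash
python3 look.py v5.png 270 390 150 250;python3 band.py; python3 - <<'E'
from h import *
A=np.load('pics/wL.npy'); A[262:]=0
F=np.array([571.0,-97.6,83]); a=np.deg2rad(5.85); ex=np.array([np.cos(a),np.sin(a),0]); ey=np.array([-np.sin(a),np.cos(a),0])
d=A-F; X=d@ex; Y=d@ey; Z=A[...,2]
im=cv2.imread('pics/v5.png'); im=np.vstack([im[:265],np.zeros((215,640,3),np.uint8)]); h=cv2.cvtColor(im,cv2.COLOR_BGR2HSV)
y=(h[...,0]>20)&(h[...,0]<35)&(h[...,1]>150)&(h[...,2]>90)&(abs(X)<12)&(Z>95)
print('band Y',np.percentile(Y[y],[2,50,98]),Y[y].mean())
for lo,hi in((2,14),(14,26),(26,38),(38,50),(50,60)):
  m=(Z>lo)&(Z<hi)&(abs(X)<40)&(Y>0)&(Y<80); print(lo,m.sum(),np.percentile(Y[m],[90,99,99.9]) if m.sum() else 0)
S=np.load('pics/sL.npy'); d=S-F; X=d@ex; Y=d@ey; Z=S[...,2]
for z in range(105,250,8):
  m=(abs(Z-z)<4)&(abs(X)<60)&(Y<-140)&(Y>-250); 
  if m.sum(): print(z,m.sum(),'X',X[m].min().round(),X[m].max().round(),'Y',Y[m].min().round(),Y[m].max().round())
E
```

```text
24.9667 [ 579.21453689 -179.55566047  401.79928646] [-90.00275174  -0.10403822   5.8358967 ] 24.20007285000942 [-0.99715297  0.14686061 -1.29096101]
top z>99 hist [(-52, 5), (-50, 113), (-48, 123), (-46, 119), (-44, 121), (-42, 126), (-40, 119), (-38, 127), (-36, 117), (-34, 126), (-32, 118), (-30, 123), (-28, 136), (-26, 113), (-24, 123), (-22, 126), (-20, 125), (-18, 121), (-16, 126), (-14, 129), (-12, 129), (-10, 130), (-8, 129), (-6, 132), (-4, 146), (-2, 141), (0, 90), (2, 123), (4, 121), (6, 108), (8, 118), (10, 110), (12, 55)]
X range [-20.96614679  21.59378648] zmax 105.7526978506145
knob ((479.5419616699219, -160.6913604736328), 10.76741886138916)
stop ((570.558837890625, -91.52741241455078), (38.52669143676758, 14.03274154663086), 5.788664817810059)
band Y [-15.53072822 -11.6142072   -7.75316079] -11.492039707649239
2 0 0
14 2949 [58.41670947 61.01301097 61.25366071]
26 1751 [60.71522604 61.08757586 61.21820145]
38 3314 [70.01754938 72.45488654 72.76085424]
50 145 [14.38280468 15.78321941 15.83680617]
121 5 X -0.0 4.0 Y -184.0 -180.0
129 6 X -1.0 8.0 Y -181.0 -177.0
137 8 X -4.0 4.0 Y -181.0 -178.0
145 10 X -4.0 6.0 Y -181.0 -174.0
153 6 X -2.0 1.0 Y -183.0 -173.0
161 7 X -3.0 2.0 Y -181.0 -176.0
169 6 X -3.0 0.0 Y -180.0 -176.0
185 6 X -9.0 -7.0 Y -194.0 -172.0
193 14 X -8.0 31.0 Y -194.0 -158.0
201 20 X -9.0 37.0 Y -201.0 -154.0
209 19 X -9.0 35.0 Y -208.0 -154.0
217 20 X -8.0 46.0 Y -207.0 -152.0
```

View pics/v5.png

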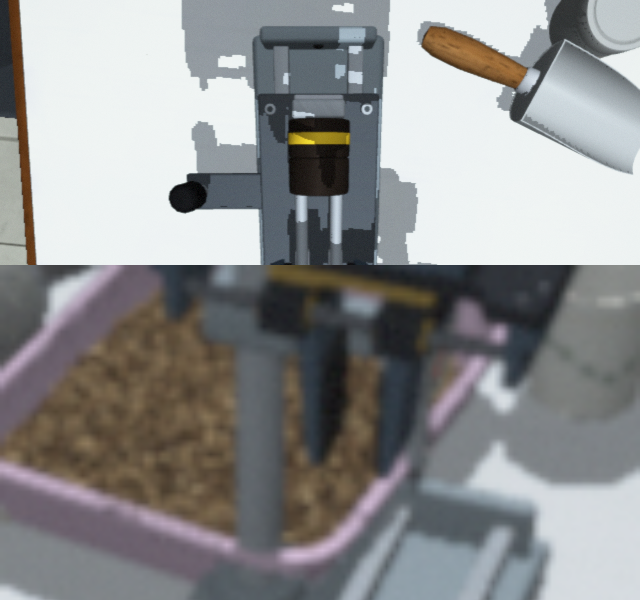

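>>> carry_out(
  increments=[
    [[0, 0, 0], [-30, 0, 9], 0.5],
    [[0, 0, 0], [-60, 0, 18], 0.5],
    [[0, -0.11, 0], [-90, 0, 27], 0.5],
    [[0, -0.22, 0], [-97.5, 0, 28.5], 0.4],
    [[0, -0.33, 0], [-97.5, 0, 28.5], 0.4],
    [[0, -0.44, 0], [-97.5, 0, 28.5], 0.4],
    [[0, -0.55, 0], [-97.5, 0, 28.5], 0.4],
    [[0, -0.66, 0], [-97.5, 0, 28.5], 0.4],
    [[0, -0.77, 0], [-97.5, 0, 28.5], 0.4],
    [[0, -0.88, 0], [-97.5, 0, 28.5], 0.4],
  ],
)

```text
time_s: 25.9
ee_pos: [479.1, -160.9, 398.9]
ee_rot: [-89.7, 0.0, 56.6]
force: [-0.2, -0.4, 0.8]
gripper_width: 54.7
```

>>> carry_out(
  increments=[
    [[0, -0.11, 0], [0, 0, 0], 0.4],
    [[0, -0.22, 0], [0, 0, 0], 0.4],
    [[0, -0.33, 0], [0, 0, 0], 0.4],
    [[0, -0.44, 0], [0, 0, 0], 0.4],
    [[0, -0.55, 0], [0, 0, 0], 0.4],
    [[0, -0.66, 0], [0, 0, 0], 0.4],
    [[0, -0.6908, 0], [0, 0, 0], 0.4],
    [[0, -0.6908, 0], [0, 0, 0], 0.4],
    [[0, -0.6908, 0], [0, 0, 0], 0.4],
  ],
)

```text
time_s: 26.65
ee_pos: [479.2, -160.9, 399.5]
ee_rot: [-89.8, -0.1, 95.8]
force: [0.2, -0.0, -0.6]
gripper_width: 54.8
```

```bash
python3 -c "
from h import *
s=env.state(); print(s['time_s'],s['ee_pos'],s['ee_rot'],s['qpos'].round(1),s['gripper_width'])"
```

```text
26.65 [ 479.22631707 -160.9406213   399.45088694] [-8.98365502e+01 -9.21253551e-02  9.57881082e+01] [ -19.9   12.3   98.9    0.    69.  -115.7] 54.78741992390153
```

>>> carry_out(
  increments=[
    [[0, 0, 0], [0, 35, 0], 0.4],
    [[0, 0, 0], [0, 70, 0], 0.4],
    [[0, 0, 0], [0, 105, 0], 0.4],
    [[0, 0, 0], [0, 130, 0], 0.4],
    [[0, 0, 0], [0, 144, 0], 0.4],
    [[0, 0, 0], [0, 144, 0], 0.4],
    [[0, 0, 0], [0, 144, 0], 1],
    [[0, 0, 0], [0, 144, 0], 1],
    [[0, 0, 0], [0, 144, 0], 1],
    [[0, 0, 0], [0, 144, 0], 1],
  ],
  force=20,
)

```text
time_s: 27.48
ee_pos: [479.8, -161.1, 258.2]
ee_rot: [-90.1, 0.1, 95.8]
force: [0.1, 0.6, 0.3]
gripper_width: 30.8
```

>>> carry_out(
  increments=[
    [[0, 0, 0], [0, 0, 0], 1],
    [[0, 0, 0], [0, 0, 0], 1],
    [[0, 0, 0], [0, 0, 0], 1],
  ],
)

```text
time_s: 27.73
ee_pos: [479.6, -160.9, 257.8]
ee_rot: [-90.1, 0.0, 95.8]
force: [0.2, 1.5, 4.8]
gripper_width: 21.5
```

>>> carry_out(
  increments=[
    [[0, 0, 0], [-3, 0, 0], 1],
    [[0, 0, 0], [-9, 0, 0], 1],
    [[0, 0, 0], [-18, 0, 0], 1],
    [[0, 0, 0], [-28, 0, 0], 1],
    [[0, 0, 0], [-38, 0, 0], 1],
    [[0, 0, 0], [-48, 0, 0], 1],
    [[0, 0, 0], [-58, 0, 0], 1],
    [[0, 0, 0], [-68, 0, 0], 1],
    [[0, 0, 0], [-76, 0, 0], 1],
    [[0, 0, 0], [-80, 0, 0], 1],
  ],
)

```text
time_s: 28.57
ee_pos: [488.0, -240.9, 257.8]
ee_rot: [-90.1, -0.0, 95.8]
force: [0.6, 3.7, 6.0]
gripper_width: 21.3
```

>>> carry_out(
  increments=[
    [[0, 0, 0], [-5, 0, 0], 1],
    [[0, 0, 0], [-14, 0, 0], 1],
    [[0, 0, 0], [-24, 0, 0], 1],
    [[0, 0, 0], [-34, 0, 0], 1],
    [[0, 0, 0], [-44, 0, 0], 1],
    [[0, 0, 0], [-54, 0, 0], 1],
    [[0, 0, 0], [-64, 0, 0], 1],
    [[0, 0, 0], [-71, 0, 0], 1],
    [[0, 0, 0], [-76, 0, 0], 1],
    [[0, 0, 0], [-78, 0, 0], 1],
  ],
)

```text
time_s: 29.4
ee_pos: [496.0, -318.4, 257.8]
ee_rot: [-90.1, -0.0, 95.8]
force: [1.3, 4.5, 6.0]
gripper_width: 21.5
```

>>> carry_out(
  increments=[
    [[0, 0, 0], [-1, 0, 0], 1],
    [[0, 0, 0], [-2, 0, 0], 1],
    [[0, 0, 0], [-2, 0, 0], 1],
  ],
)

```text
time_s: 29.65
ee_pos: [496.2, -320.0, 257.9]
ee_rot: [-90.1, -0.0, 95.8]
force: [0.3, 2.6, 5.2]
gripper_width: 21.2
```

```bash
python3 - <<'E'
from h import *
s=env.state(); print(s['time_s'],s['ee_pos'],s['ee_rot'],s['qpos'].round(1),s['gripper_width'],s['force'])
o=[]
for n in('scene','side'):
    f=grab(n); cv2.imwrite(f'pics/{n}G.png',f['frame']); np.save(f'pics/{n}G.npy',cloud(f))
    c=proj(f,[589.6,-278.7,111])[0]; print(n,c); c=c.round().astype(int); r=40
    o.append(cv2.resize(f['frame'][c[1]-45:c[1]+30,c[0]-37:c[0]+38],(400,400),interpolation=cv2.INTER_CUBIC)); print('origin',c-[37,45])
cv2.imwrite('pics/v6.png',np.hstack(o))
E
```

```text
29.65 [ 496.15973469 -319.99151734  257.88685833] [-9.01113417e+01 -1.45828710e-02  9.58152730e+01] [-3.400e+01  2.690e+01  9.910e+01  1.000e-01  5.390e+01 -1.298e+02] 21.18082724927361 [0.27079831 2.59820995 5.15256152]
scene [347.54672934 192.4099287 ]
origin [311 147]
side [344.98377163 264.13951045]
origin [308 219]
```

View pics/v6.png

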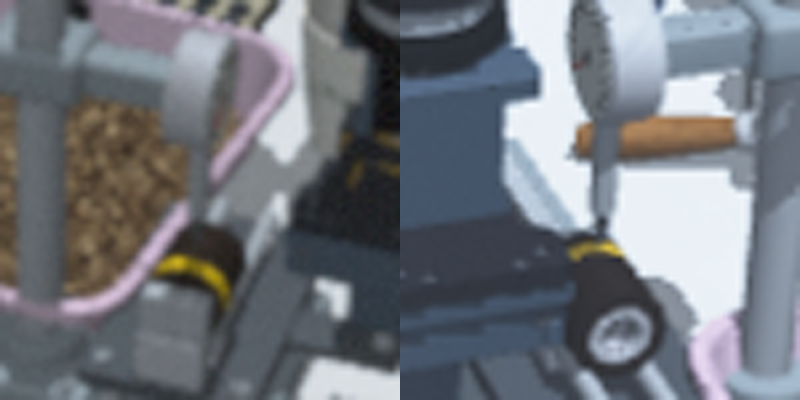

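```bash
cat > tip.py <<'E'
from h import *
import sys
F=np.array([571.0,-97.6,0]); a=np.deg2rad(5.85); ex=np.array([np.cos(a),np.sin(a),0]); ey=np.array([-np.sin(a),np.cos(a),0])
o=[]
for n,t in(('scene',(348.5,189.8)),('side',(345.9,260.6))):
    f=grab(n); im=f['frame']; h=cv2.cvtColor(im,cv2.COLOR_BGR2HSV)
    y=(h[...,0]>18)&(h[...,0]<36)&(h[...,1]>120)&(h[...,2]>70); v,u=np.nonzero(y)
    P=onplane(f,np.c_[u,v],104.8)-F; X=P@ex;Y=P@ey; k=(abs(X)<40)&(Y<-130)&(Y>-230); 
    for c in(-9,-6,-3,0,3,6,9):
        j=k&(abs(X-c)<2.5); print(n,c,j.sum(),Y[j].min().round(1) if j.any() else 0,Y[j].max().round(1) if j.any() else 0,Y[j].mean().round(1) if j.any() else 0)
    q=onplane(f,[t],111)[0]-F; print(n,'tip X,Y',q@ex,q@ey, 'px/mm', np.linalg.norm(proj(f,F+ey*-181+[0,0,111])-proj(f,F+ey*-171+[0,0,111]))/10)
    c=np.array(t).round().astype(int); o.append(cv2.resize(im[c[1]-20:c[1]+20,c[0]-20:c[0]+20],(400,400),interpolation=cv2.INTER_NEAREST)); print('crop origin',c-20,'x10')
cv2.imwrite('pics/'+sys.argv[1],np.hstack(o))
E
python3 tip.py v7.png
```

```text
scene -9 5 -176.8 -163.5 -170.5
scene -6 6 -175.9 -165.7 -170.9
scene -3 5 -174.9 -165.7 -171.0
scene 0 4 -178.2 -168.9 -173.5
scene 3 6 -177.2 -167.0 -172.3
scene 6 6 -176.3 -166.0 -171.3
scene 9 7 -179.5 -165.1 -171.7
scene tip X,Y 1.1102387840185148 -194.019510711318 px/mm 0.24116638083549363
crop origin [328 170] x10
side -9 2 -177.9 -177.2 -177.6
side -6 4 -178.5 -173.8 -176.2
side -3 2 -175.1 -174.4 -174.8
side 0 2 -175.7 -175.1 -175.4
side 3 2 -177.0 -176.4 -176.7
side 6 4 -182.4 -177.0 -179.7
side 9 2 -182.4 -177.7 -180.0
side tip X,Y 7.725230344534137 -168.05463839079803 px/mm 0.26811951298081277
crop origin [326 241] x10
```

View pics/v7.png

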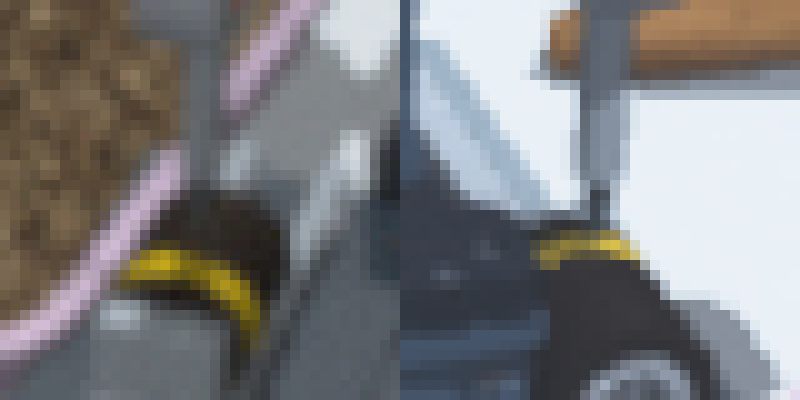

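>>> carry_out(
  increments=[
    [[0, 0, 0], [0, 0, 0], 0.5],
    [[0, 0, 0], [0, 0, 0], 0.5],
    [[0, 0, 0], [0, 0, 0], 0.5],
    [[0, 0, 0], [0, 0, 0], 0.5],
    [[0, 0, 0], [0, -20, 0], 0.5],
    [[0, 0, 0], [0, -55, 0], 0.5],
    [[0, 0, 0], [0, -90, 0], 0.5],
    [[0, 0, 0], [0, -125, 15], 0.5],
    [[0, 0, 0], [0, -143, 45], 0.5],
    [[0, 0, 0], [0, -143, 60], 0.5],
  ],
)

```text
time_s: 30.68
ee_pos: [434.8, -326.8, 404.5]
ee_rot: [-90.3, 0.4, 95.9]
force: [0.3, -0.5, -0.1]
gripper_width: 45.4
```

>>> carry_out(
  increments=[
    [[0, 0.12, 0], [0, 0, 0], 0.5],
    [[0, 0.24, 0], [0, 0, 0], 0.5],
    [[0, 0.36, 0], [0, 0, 0], 0.5],
    [[0, 0.48, 0], [0, 0, 0], 0.5],
    [[0, 0.6, 0], [0, 0, 0], 0.5],
    [[0, 0.72, 0], [0, 0, 0], 0.5],
    [[0, 0.84, 0], [0, 0, 0], 0.5],
    [[0, 0.96, 0], [0, 0, 0], 0.5],
    [[0, 1.08, 0], [0, 0, 0], 0.5],
    [[0, 1.2, 0], [0, 0, 0], 0.5],
  ],
)

```text
time_s: 31.52
ee_pos: [435.7, -326.3, 398.4]
ee_rot: [-89.9, 0.1, 26.7]
force: [-0.4, 0.5, -0.2]
gripper_width: 45.7
```

>>> carry_out(
  increments=[
    [[0, 0.12, 0], [0, 0, 0], 0.5],
    [[0, 0.24, 0], [0, 0, 0], 0.5],
    [[0, 0.36, 0], [0, 0, 0], 0.5],
    [[0, 0.48, 0], [0, 0, 0], 0.5],
    [[0, 0.6, 0], [0, 0, 0], 0.5],
    [[0, 0.72, 0], [0, 0, 0], 0.5],
    [[0, 0.84, 0], [0, 0, 0], 0.5],
    [[0, 0.96, 0], [0, 0, 0], 0.5],
    [[0, 1.08, 0], [0, 0, 0], 0.5],
    [[0, 1.2, 0], [0, 0, 0], 0.5],
  ],
)

```text
time_s: 32.35
ee_pos: [435.7, -326.3, 398.4]
ee_rot: [-90.0, 0.1, -42.0]
force: [-0.5, -0.5, -0.3]
gripper_width: 45.4
```

>>> carry_out(
  increments=[
    [[0, 0.12, 0], [0, 0, 0], 0.5],
    [[0, 0.24, 0], [0, 0, 0], 0.5],
    [[0, 0.36, 0], [0, 0, 0], 0.5],
    [[0, 0.48, 0], [0, 0, 0], 0.5],
    [[0, 0.6, 0], [0, 0, 0], 0.5],
    [[0, 0.72, 0], [0, 0, 0], 0.5],
    [[0, 0.7416, 0], [0, 0, 0], 0.5],
    [[0, 0.7416, 0], [0, 0, 0], 0.5],
  ],
)

```text
time_s: 33.02
ee_pos: [435.8, -326.3, 398.9]
ee_rot: [-90.1, 0.1, -84.1]
force: [-0.1, -0.0, -0.0]
gripper_width: 45.9
```

>>> carry_out(
  increments=[
    [[0.08, 0, 0], [-8, 0, -20], 0.5],
    [[0.16, 0, 0], [-16, 10, -40], 0.5],
    [[0.24, 0, 0], [-24, 25, -60], 0.5],
    [[0.32, 0, 0], [-32, 40, -77], 0.5],
    [[0.4, 0, 0], [-32, 55, -77], 0.5],
    [[0.48, 0, 0], [-32, 70, -77], 0.5],
    [[0.56, 0, 0], [-32, 85, -77], 0.5],
    [[0.64, 0, 0], [-32, 100, -77], 0.5],
    [[0.663, 0, 0], [-32, 100, -77], 0.5],
    [[0.663, 0, 0], [-32, 100, -77], 0.5],
  ],
)

```text
time_s: 33.85
ee_pos: [355.3, -302.0, 298.3]
ee_rot: [-52.1, 0.1, -84.1]
force: [0.3, 0.6, 0.3]
gripper_width: 45.7
```

```bash
cat > wtip.py <<'E'
import sys
from h import *
F=np.array([571.0,-97.6,0]); a=np.deg2rad(5.85); ex=np.array([np.cos(a),np.sin(a),0]); ey=np.array([-np.sin(a),np.cos(a),0])
f=grab('wrist'); s=f['s']; print(s['time_s'],s['ee_pos'],s['ee_rot'],s['qpos'].round(0),s['force'])
im=f['frame']; cv2.imwrite('pics/'+sys.argv[1],im); np.save('pics/wT.npy',cloud(f)); np.save('pics/wTs.npy',np.r_[s['ee_pos'],s['ee_rot']])
h=cv2.cvtColor(im,cv2.COLOR_BGR2HSV); A=cloud(f)-F; X=A@ex; Y=A@ey; Z=A[...,2]
y=(h[...,0]>18)&(h[...,0]<36)&(h[...,1]>120)&(h[...,2]>60)&(abs(X)<30)&(Z>80)&(Z<112)
for z in range(84,110,3):
    j=y&(abs(Z-z)<1.5); 
    if j.any(): print('band z',z,j.sum(),'X',X[j].mean().round(1),'Y',Y[j].min().round(1),Y[j].max().round(1),Y[j].mean().round(2))
g=(Z>108)&(Z<190)&(abs(X)<12)&(Y<-140)&(Y>-220)
for z in range(109,190,3):
    j=g&(abs(Z-z)<1.5)
    if j.any(): print('stem z',z,j.sum(),'X',X[j].mean().round(1),'Y',Y[j].min().round(1),Y[j].max().round(1),Y[j].mean().round(2))
print('proj tip',proj(f,F-182*ey+[0,0,111]))
E
python3 wtip.py w8.png
```

```text
33.85 [ 355.30658559 -302.02314463  298.30015897] [-52.11496288   0.11787965 -84.1390552 ] [-51.  12. 121.  57.  38. -10.] [0.28824969 0.58675661 0.31267309]
band z 84 36 X -21.1 Y -175.9 -168.2 -171.97
band z 87 37 X -20.5 Y -175.9 -168.3 -172.18
band z 90 40 X -20.0 Y -176.0 -167.8 -172.3
band z 93 65 X -18.5 Y -176.0 -167.9 -171.73
band z 96 59 X -16.8 Y -176.1 -168.0 -172.07
band z 99 122 X -8.2 Y -176.1 -167.4 -172.02
band z 102 170 X -5.1 Y -176.2 -167.4 -171.88
band z 105 240 X 0.3 Y -176.2 -167.3 -172.06
band z 108 2 X -0.8 Y -169.5 -168.8 -169.18
stem z 112 8 X -0.7 Y -183.4 -180.8 -182.14
stem z 115 12 X -1.4 Y -183.4 -180.2 -181.87
stem z 118 17 X -1.8 Y -184.1 -179.6 -181.99
stem z 121 26 X -2.0 Y -185.3 -179.0 -182.26
stem z 124 36 X -2.1 Y -185.3 -179.0 -182.07
stem z 127 16 X -2.5 Y -184.6 -179.0 -182.1
stem z 130 27 X -4.1 Y -187.6 -177.3 -182.2
stem z 133 64 X -3.9 Y -187.6 -176.1 -182.31
stem z 136 67 X -3.8 Y -188.1 -176.1 -181.8
stem z 139 76 X -4.1 Y -188.1 -176.2 -182.15
stem z 142 77 X -3.8 Y -188.0 -176.3 -181.97
stem z 145 77 X -3.9 Y -188.0 -176.3 -182.23
stem z 148 84 X -3.9 Y -187.8 -176.4 -182.16
stem z 151 78 X -4.0 Y -187.8 -176.5 -181.9
stem z 154 83 X -4.0 Y -187.7 -176.5 -182.21
stem z 157 86 X -4.2 Y -187.7 -176.6 -182.14
stem z 160 93 X -3.8 Y -188.1 -176.1 -181.89
stem z 163 97 X -3.8 Y -188.1 -176.2 -182.21
stem z 166 95 X -3.9 Y -188.0 -176.3 -182.23
stem z 169 108 X -4.1 Y -187.9 -176.4 -182.06
stem z 172 79 X -4.5 Y -187.3 -177.0 -182.12
stem z 175 4 X -6.2 Y -185.1 -182.1 -183.64
stem z 178 100 X -8.9 Y -193.0 -169.8 -182.44
stem z 181 267 X -9.4 Y -198.2 -165.6 -181.75
stem z 184 364 X -9.6 Y -202.8 -161.1 -182.27
stem z 187 473 X -9.6 Y -204.5 -159.4 -182.28
proj tip [[319.7894772  138.63300967]]
```

View pics/w8.png

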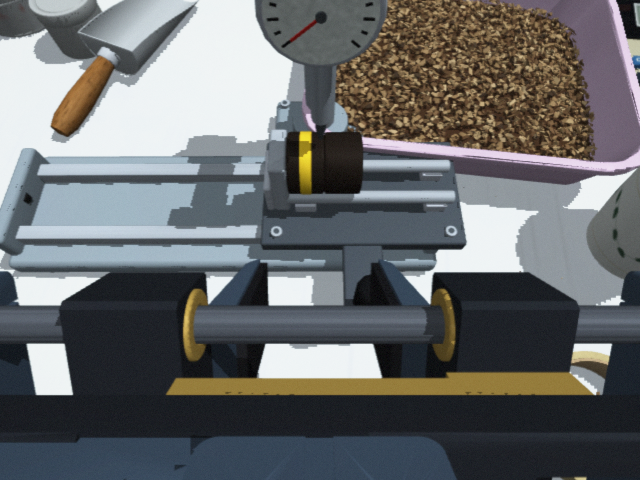

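>>> carry_out(
  increments=[
    [[0, 0, 0], [4, -4, 16], 0.5],
    [[-0.08, 0, 0], [8, -8, 31], 0.5],
    [[-0.16, 0, 0], [12, -12, 46], 0.5],
    [[-0.24, 0, 0], [16, -16, 61], 0.5],
    [[-0.32, 0, 0], [20, -20, 76], 0.5],
    [[-0.4, 0, 0], [24, -24, 91], 0.5],
    [[-0.48, 0, 0], [28, -28, 106], 0.5],
    [[-0.56, 0, 0], [32, -31.4, 122.3], 0.5],
    [[-0.64, 0, 0], [32, -31.4, 122.3], 0.5],
    [[-0.663, 0, 0], [32, -31.4, 122.3], 0.5],
  ],
)

```text
time_s: 34.73
ee_pos: [437.4, -326.4, 401.4]
ee_rot: [-90.1, -0.2, -84.0]
force: [-0.7, -0.2, 0.3]
gripper_width: 45.6
```

>>> carry_out(
  increments=[
    [[0, -0.12, 0], [0, 0, 0], 0.5],
    [[0, -0.24, 0], [0, 0, 0], 0.5],
    [[0, -0.36, 0], [0, 0, 0], 0.5],
    [[0, -0.48, 0], [0, 0, 0], 0.5],
    [[0, -0.6, 0], [0, 0, 0], 0.5],
    [[0, -0.72, 0], [0, 0, 0], 0.5],
    [[0, -0.84, 0], [0, 0, 0], 0.5],
    [[0, -0.96, 0], [0, 0, 0], 0.5],
    [[0, -1.08, 0], [0, 0, 0], 0.5],
    [[0, -1.2, 0], [0, 0, 0], 0.5],
  ],
)

```text
time_s: 35.57
ee_pos: [435.7, -326.1, 399.9]
ee_rot: [-90.0, -0.0, -15.0]
force: [-0.5, 0.2, -0.0]
gripper_width: 45.7
```

>>> carry_out(
  increments=[
    [[0, -0.12, 0], [0, 0, 0], 0.5],
    [[0, -0.24, 0], [0, 0, 0], 0.5],
    [[0, -0.36, 0], [0, 0, 0], 0.5],
    [[0, -0.48, 0], [0, 0, 0], 0.5],
    [[0, -0.6, 0], [0, 0, 0], 0.5],
    [[0, -0.72, 0], [0, 0, 0], 0.5],
    [[0, -0.84, 0], [0, 0, 0], 0.5],
    [[0, -0.96, 0], [0, 0, 0], 0.5],
    [[0, -1.08, 0], [0, 0, 0], 0.5],
    [[0, -1.2, 0], [0, 0, 0], 0.5],
  ],
)

```text
time_s: 36.4
ee_pos: [435.7, -326.2, 399.9]
ee_rot: [-90.0, 0.0, 53.7]
force: [1.1, -0.4, 0.2]
gripper_width: 45.4
```

>>> carry_out(
  increments=[
    [[0, -0.12, 0], [0, 0, 0], 0.5],
    [[0, -0.24, 0], [0, 0, 0], 0.5],
    [[0, -0.36, 0], [0, 0, 0], 0.5],
    [[0, -0.48, 0], [0, 0, 0], 0.5],
    [[0, -0.6, 0], [0, 0, 0], 0.5],
    [[0, -0.72, 0], [0, 0, 0], 0.5],
    [[0, -0.7416, 0], [0, 0, 0], 0.5],
    [[0, -0.7416, 0], [0, 0, 0], 0.5],
    [[0, -0.7416, 0], [0, 0, 0], 0.5],
  ],
)

```text
time_s: 37.15
ee_pos: [435.9, -326.2, 400.0]
ee_rot: [-90.0, 0.0, 95.7]
force: [0.9, -0.1, 0.2]
gripper_width: 45.8
```

>>> carry_out(
  increments=[
    [[0, 0, 0], [0, 0, -30], 0.45],
    [[0, 0, 0], [0, 0, -60], 0.45],
    [[0, 0, 0], [0, 0, -60], 0.45],
    [[0, 0, 0], [0, 35, -60], 0.45],
    [[0, 0, 0], [0, 70, -60], 0.45],
    [[0, 0, 0], [0, 105, -60], 0.45],
    [[0, 0, 0], [0, 130, -60], 0.45],
    [[0, 0, 0], [0, 143, -60], 0.45],
    [[0, 0, 0], [0, 143, -60], 0.45],
    [[0, 0, 0], [0, 143, -60], 0.45],
  ],
)

```text
time_s: 37.98
ee_pos: [495.6, -320.2, 256.7]
ee_rot: [-89.9, -0.0, 95.8]
force: [0.1, 0.0, 0.2]
gripper_width: 50.2
```

>>> carry_out(
  increments=[
    [[0, 0, 0], [0, 0, 0], 1],
    [[0, 0, 0], [0, 0, 0], 1],
    [[0, 0, 0], [0, 0, 0], 1],
    [[0, 0, 0], [0, 0, 0], 1],
    [[0, 0, 0], [0, 0, 0], 1],
    [[0, 0, 0], [0, 0, 0], 1],
    [[0, 0, 0], [0, 0, 0], 1],
  ],
)

```text
time_s: 38.57
ee_pos: [495.9, -320.1, 257.8]
ee_rot: [-90.1, 0.0, 95.8]
force: [-0.5, 1.9, 4.6]
gripper_width: 21.4
```

>>> carry_out(
  increments=[
    [[0, 0, 0], [-1.5, 0, 0], 1],
    [[0, 0, 0], [-3.5, 0, 0], 1],
    [[0, 0, 0], [-6, 0, 0], 1],
    [[0, 0, 0], [-8, 0, 0], 1],
    [[0, 0, 0], [-9.4, 0, 0], 1],
    [[0, 0, 0], [-10.1, 0, 0], 1],
    [[0, 0, 0], [-10.1, 0, 0], 1],
    [[0, 0, 0], [-10.1, 0, 0], 1],
  ],
)

```text
time_s: 39.23
ee_pos: [497.0, -329.8, 257.8]
ee_rot: [-90.1, -0.0, 95.8]
force: [-0.1, 3.3, 6.2]
gripper_width: 20.8
```

>>> carry_out(
  increments=[
    [[0, 0, 0], [0, 0, 0], 0.5],
    [[0, 0, 0], [0, 0, 0], 0.5],
    [[0, 0, 0], [0, 0, 0], 0.5],
    [[0, 0, 0], [0, 0, 0], 0.5],
    [[0, 0, 0], [0, -20, 0], 0.5],
    [[0, 0, 0], [0, -55, 0], 0.5],
    [[0, 0, 0], [0, -90, 0], 0.5],
    [[0, 0, 0], [0, -125, 15], 0.5],
    [[0, 0, 0], [0, -143, 45], 0.5],
    [[0, 0, 0], [0, -143, 60], 0.5],
  ],
)

```text
time_s: 40.07
ee_pos: [436.0, -336.8, 404.6]
ee_rot: [-90.3, 0.4, 95.9]
force: [0.2, -0.6, -0.2]
gripper_width: 45.5
```

>>> carry_out(
  increments=[
    [[0, 0.12, 0], [0, 0, 0], 0.5],
    [[0, 0.24, 0], [0, 0, 0], 0.5],
    [[0, 0.36, 0], [0, 0, 0], 0.5],
    [[0, 0.48, 0], [0, 0, 0], 0.5],
    [[0, 0.6, 0], [0, 0, 0], 0.5],
    [[0, 0.72, 0], [0, 0, 0], 0.5],
    [[0, 0.84, 0], [0, 0, 0], 0.5],
    [[0, 0.96, 0], [0, 0, 0], 0.5],
    [[0, 1.08, 0], [0, 0, 0], 0.5],
    [[0, 1.2, 0], [0, 0, 0], 0.5],
  ],
)

```text
time_s: 40.9
ee_pos: [436.8, -336.3, 398.4]
ee_rot: [-89.9, 0.1, 26.7]
force: [-1.1, -0.3, 0.1]
gripper_width: 45.8
```

>>> carry_out(
  increments=[
    [[0, 0.12, 0], [0, 0, 0], 0.5],
    [[0, 0.24, 0], [0, 0, 0], 0.5],
    [[0, 0.36, 0], [0, 0, 0], 0.5],
    [[0, 0.48, 0], [0, 0, 0], 0.5],
    [[0, 0.6, 0], [0, 0, 0], 0.5],
    [[0, 0.72, 0], [0, 0, 0], 0.5],
    [[0, 0.84, 0], [0, 0, 0], 0.5],
    [[0, 0.96, 0], [0, 0, 0], 0.5],
    [[0, 1.08, 0], [0, 0, 0], 0.5],
    [[0, 1.2, 0], [0, 0, 0], 0.5],
  ],
)

```text
time_s: 41.73
ee_pos: [436.8, -336.3, 398.4]
ee_rot: [-90.0, 0.1, -42.0]
force: [-0.2, -0.6, 0.8]
gripper_width: 45.5
```

>>> carry_out(
  increments=[
    [[0, 0.12, 0], [0, 0, 0], 0.5],
    [[0, 0.24, 0], [0, 0, 0], 0.5],
    [[0, 0.36, 0], [0, 0, 0], 0.5],
    [[0, 0.48, 0], [0, 0, 0], 0.5],
    [[0, 0.6, 0], [0, 0, 0], 0.5],
    [[0, 0.72, 0], [0, 0, 0], 0.5],
    [[0, 0.7416, 0], [0, 0, 0], 0.5],
    [[0, 0.7416, 0], [0, 0, 0], 0.5],
  ],
)

```text
time_s: 42.4
ee_pos: [436.9, -336.3, 398.8]
ee_rot: [-90.1, 0.1, -84.1]
force: [0.6, 0.2, -0.4]
gripper_width: 45.4
```

>>> carry_out(
  increments=[
    [[0.08, 0, 0], [-10, 0, -20], 0.5],
    [[0.16, 0, 0], [-20, 10, -40], 0.5],
    [[0.24, 0, 0], [-30, 25, -60], 0.5],
    [[0.32, 0, 0], [-42, 40, -77], 0.5],
    [[0.4, 0, 0], [-42, 55, -77], 0.5],
    [[0.48, 0, 0], [-42, 70, -77], 0.5],
    [[0.56, 0, 0], [-42, 85, -77], 0.5],
    [[0.64, 0, 0], [-42, 100, -77], 0.5],
    [[0.663, 0, 0], [-42, 100, -77], 0.5],
    [[0.663, 0, 0], [-42, 100, -77], 0.5],
  ],
)

```text
time_s: 43.23
ee_pos: [355.4, -302.1, 298.3]
ee_rot: [-52.1, 0.1, -84.1]
force: [-0.5, 0.4, -0.4]
gripper_width: 45.8
```

```bash
python3 wtip.py w9.png | awk '/band|proj|^[0-9]/||/stem z 1[1-3]/'; python3 - <<'E'
from h import *
F=np.array([571.0,-97.6,0]); a=np.deg2rad(5.85); ex=np.array([np.cos(a),np.sin(a),0]); ey=np.array([-np.sin(a),np.cos(a),0])
A=np.load('pics/wT.npy')-F; X=A@ex; Y=A@ey; Z=A[...,2]; A[262:]=0; Z[262:]=0
m=(Z>90)&(Z<108)&(abs(X)<20)&(Y<-120)&(Y>-260); print([(int(b),int(n)) for b,n in zip(np.arange(-260,-120,2),np.histogram(Y[m],np.arange(-260,-118,2))[0]) if n])
w=cv2.imread('pics/w9.png')[60:260,200:420]; f=grab('scene')
cv2.imwrite('pics/v9.png',np.hstack([cv2.resize(w,(440,400)),cv2.resize(f['frame'][250:450,180:380],(360,400))[:, :360]]))
E
python3 dish.py
```

```text
43.2333 [ 355.38738182 -302.11752048  298.32938883] [-52.11396781   0.11754229 -84.13796295] [-51.  12. 121.  57.  38. -10.] [-0.5126923   0.44949712 -0.44836426]
band z 84 36 X -21.2 Y -185.7 -178.0 -181.75
band z 87 38 X -20.6 Y -185.7 -178.1 -182.02
band z 90 41 X -19.9 Y -185.6 -178.1 -181.84
band z 93 55 X -18.6 Y -185.6 -178.1 -181.74
band z 96 63 X -16.8 Y -186.2 -177.5 -181.79
band z 99 109 X -12.4 Y -186.2 -177.4 -181.86
band z 102 147 X -6.8 Y -186.3 -177.4 -181.74
band z 105 241 X -0.7 Y -186.3 -177.5 -181.84
band z 108 1 X -0.0 Y -180.9 -180.9 -180.91
stem z 112 9 X -0.5 Y -183.5 -180.9 -182.52
stem z 115 11 X -1.3 Y -184.2 -180.3 -182.0
stem z 118 16 X -1.9 Y -184.1 -179.7 -181.84
stem z 121 28 X -2.2 Y -185.4 -179.1 -182.19
stem z 124 33 X -2.0 Y -185.4 -179.1 -182.16
stem z 127 17 X -2.6 Y -184.7 -179.1 -181.98
stem z 130 28 X -3.9 Y -187.1 -176.1 -182.06
stem z 133 72 X -3.9 Y -187.7 -176.2 -181.85
stem z 136 59 X -4.0 Y -187.6 -176.3 -181.7
stem z 139 77 X -4.1 Y -187.6 -176.3 -182.19
proj tip [[319.63883673 138.75709162]]
[(-222, 11), (-220, 140), (-218, 147), (-216, 147), (-214, 152), (-212, 148), (-210, 145), (-208, 145), (-206, 146), (-204, 150), (-202, 149), (-200, 148), (-198, 147), (-196, 146), (-194, 148), (-192, 150), (-190, 149), (-188, 149), (-186, 147), (-184, 125), (-182, 130), (-180, 148), (-178, 149), (-176, 146), (-174, 148), (-172, 145), (-170, 124), (-168, 150), (-166, 146), (-164, 151), (-162, 144), (-160, 143), (-158, 100)]
436 ((439.5411682128906, 109.1153564453125), 56.72154998779297) (440.59637451171875, 111.720458984375)
130 ((443.1589660644531, 112.36913299560547), 20.1614990234375) (441.5373229980469, 112.96953582763672)
```

View pics/v9.png

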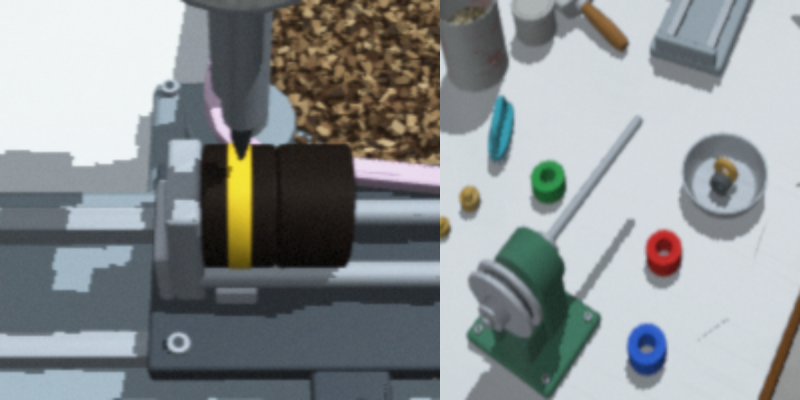

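```bash
python3 -c "
from h import *
print(env.job_done())"
```

```text
the job is handed in; nothing more can be done
None
```

The job is done and handed in at about 43 s of robot time. I slid off the collar, then the washer, and dropped both in the dish. Only two rollers were on the shaft, the marked one and one plain. I laid them on the carriage rods and pushed the row against the end stop. I then slid the carriage by its knob and let go.

- **Band under the tip:** in the bed's lengthwise coordinate, the yellow band's centre is at −181.8 mm and the tip at about −182.0 mm. The first slide stopped 10 mm short, so I re-gripped the knob once to finish it.
- **Row on the rods:** the last wrist picture shows no gap between the stop and the rollers, and about 4 N registered while pushing the row tight.
- **Rest of the scene:** the shaft is empty and both rings lie in the dish. The dish was not knocked aside. In the last scene picture the brush, weights and coloured look-alike rollers stand where they were. I did not check the masking tape roll again.
- **Gauge head:** no contact was seen, and the robot is clear of everything.
- **A check that disagreed:** locating the tip from the coarse scene and side pictures gave −194 and −168 mm. At about 4 mm per pixel they were too rough to use, so I relied on the close wrist view instead.

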